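# Top up the sole pile and peel off a cover for it

## Robot

A 6-joint arm with a two-finger parallel gripper is mounted at the origin on the work surface. World frame = base frame: x ahead of the robot, y to its left, z up, the work surface at z = 0. Lengths are in m, angles in rad, forces in N, time in s.
With the tool pointing down it reaches from about 0.325 to 1 m from the base axis. Payload 5.1 kg.
Tool frame: the origin (TCP) lies midway between the tips of the shut fingers; the grasp point (between the pads) lies 19 mm behind it; z points along the fingers, x is the direction in which the jaws open and shut, and the axes are right-handed (so a half turn about z gives the same grasp; the last joint's range is limited). The gripper opens to 85 mm and grips with 20 to 120 N. Pads are 22 mm wide; open, the fingers measure 114 mm over their backs; the gripper's body (76 mm by 85 mm) begins 54 mm behind the grasp point. The pads swing forward as they close: fully open they stand 13 mm farther back than shut.
Start: joints at [-1.348, 0.124, 1.65, -0, 1.367, -0.083], TCP at [0.196, -0.62, 0.21] pointing down, gripper open.
Joint ranges: [-2.61, 2.61], [-1.02, 2.33], [0.03, 2.71], [-1.35, 4.49], [0.32, 2.68], [-2.91, 2.91]. Speed limits (rad/s): [2.57, 2.57, 3.14, 3.14, 3.14, 3.14].

## Interface

Orientations are given as a unit quaternion [x, y, z, w].
In Python, from cell import ctrl gives the robot as it stands.
- The arm moves only by the tool send_rows, never from a script. Its argument "series" is a list of rows, each a list of 7 numbers: the shift along the tool's x, y, z in mm, then the turn, a rotation vector about the tool's x, y, z in degrees, then the finger opening in mm, from 0 to 85.4. A call has 1 to 8 rows; each row is the pose to reach, as a shift and turn from the pose commanded when the call began, along the tool's axes at that moment; what a row does not reach only later rows make up. A row lasts 1/10 s, in which the tool goes at most 50 mm and 8.59 degrees, less where a joint would pass 70% of its speed; a pose out of reach is approached as far as the arm can. A call with a gripper value outside its range is refused whole. The fingers move at their own pace and stop on an object; "grip_force" is the grip in N (left out, the last holds). Time passes only in rows, so rows that repeat a pose let the fingers close. It gives the time, the measured TCP pose, the force and the opening at its end, in the units of the state.
- ctrl.observe(): the state, without advancing time (a new reading comes with each control period).
- ctrl.grab_frame(name): name is "scene" or "top" or "wrist"; returns a dict with "frame" (420x560x3 uint8, blue, green, red), "z_map" (420x560 float32, m along the optical axis (not along the pixel's ray), 0 where there is no reading), "mtx" (3x3 intrinsics, pixels), "k1" (the pictures are not rectified: a ray, as slopes to the right and down, at radius r is drawn at 1 + k1 r^2 times it, then the intrinsics apply), "rvec" (rotation vector, rad) and "tvec" (3), from world to camera coordinates, as OpenCV has them. Camera axes: x right, y down, z forward; pixel columns grow to the right and rows downward; lengths in m; the calibration is good to about 2 mm. A picture is of the moment at which its call begins.
- ctrl.close_job(): hands the job in, once; it reports no verdict.
Trained networks look in a picture, given as the dict that the camera call returned (one of the last four; its "shot" number tells which), for a name from the list of things; names that differ only in an ending like _2 or _b are one class to them, and where a whole thing is asked for, a point or a joint stands for the part that bears it (a point fixed in the world has none). Each returns a list of dicts, best first, with "conf" (0 to 1); they miss things now and then, are a little off and sometimes report something else, mostly with a low value. They report only what shows in the picture. A call takes as long as a camera call. They do not tell look-alikes from the thing itself.
- ctrl.cut_out(label, picture): "pixels" (420x560 bool, what is visible of it) and "bbox" ([left, top, width, height] in pixels, round what is visible of it).
The state is a dict: "clock": time; "joints": joint angles; "joint_velocities": joint speeds; "tau": joint torques, N m; "tcp_pos": TCP position; "ee_rot": TCP orientation; "ft_force": force on the tool from outside, world axes, zero at the start; "torque": the same for the moment, N m; "gripper_width": finger opening in m.
Only numpy, scipy, OpenCV 4.12 (cv2) and the standard library are available. Lean on these libraries where they do the work, as an engineer would, in place of code of your own. Each camera call takes 0.05 s, during which the arm holds its last target.

## Task

Lay the loose pale sandal sole squarely on top of the pile of two cork soles, toe over toe, and let go of it. Then peel the blue cover off the nest it clings to: take its yellow corner grip and raise that corner first, with the opposite corner still down, before lifting the cover away. Finish still holding the cover by that grip, still and level, centred about a hand's breadth above the pile and lined up lengthways with it, touching nothing else; leave the glue jar, the pliers and the finished sandal alone.

Things in the scene. Friction and masses are not known exactly. Their poses are not given: they have to be found in the camera images.
- sole_loose: Loose pale cream sandal sole, a foot-shaped board 172 mm long, 10 mm thick, about 90 g, flat on the table. Origin: centre of its underside; x points to the toe, z up. Between x = -55 and +30 mm it has straight parallel sides 52 mm apart along y, the place to grip it; the forefoot is 62 mm wide.
- sole_mid: Upper of the two cork soles of the pile, same shape and size as the loose one. Origin: centre of its underside, 10 mm above the table; its upper face is 20 mm above the table. Loose: it can be pushed out of line. Its x axis (toe) is the pile's long direction.
- sole_low: Lower cork sole of the pile, same shape, lying loose on the table straight under sole_mid. Origin: centre of its underside.
- sole_loose_toe (a point): Point on the upper face of the loose sole, 80 mm from its centre towards the toe.
- sole_loose_heel (a point): Point on the upper face of the loose sole, 80 mm from its centre towards the heel.
- sole_mid_toe (a point): The same toe point on the upper cork sole.
- sole_mid_heel (a point): The same heel point on the upper cork sole.
- sole_low_toe (a point): The same toe point on the lower cork sole.
- sole_low_heel (a point): The same heel point on the lower cork sole.
- cover: Top of the nest: blue plastic cover, 90 g. Flat top panel 190 x 84 mm, 2.5 mm thick, walls flaring out downwards to an open rim 230 x 124 mm; 35 mm deep. Origin: centre of the rim plane; x along its length, z up; the panel's upper face is at z = 35 mm. The yellow grip stands near its -x, +y corner. In the nest the rim lies 43 mm and the panel's upper face 78 mm above the table.
- cover_grip (a point): Centre of the yellow grip, at (-78, 24, 47) mm in the cover's frame: an upright block 12 mm thick, 30 mm long, 24 mm high on the panel (78 to 102 mm above the table in the nest). Its thin direction lies along the cover's diagonal, turned -0.36 rad about z from the cover's x axis: fingers pinch it from above along that diagonal.
- cover_near (a point): Point on the panel at (-85, 32, 35) mm in the cover's frame, the corner by the grip. Four sprung rubber catches on the nest's base (55 mm high; at x = -80 and +30 on the +y side, x = -80 and 0 on the -y side) press on the cover's walls just above the rim. Each holds with 1.5 to 3 N and slips off once the wall there has risen 6 to 10 mm.
- cover_far (a point): Point on the panel at (85, -32, 35) mm in the cover's frame, the corner opposite the grip: no catch there, it only rests. Tilting the cover by 0.2 to 0.25 rad about the rim below this corner, which is at (112, -58, 0) mm and stays put (grip up 40 to 50 mm, fingers leaning with it), frees the catches one after another; then it lifts off.
- stack: The nest that stays: four off-white covers nested on a wooden base board 250 x 170 x 15 mm fixed to the table, together 71 mm high, with four sprung catches along its long sides. Origin: centre of the base's underside; axes parallel to the cover's at the start.
- glue_jar: Bystander: amber glass jar with a black lid, 64 mm across, 85 mm high. Origin: centre of its underside.
- pliers: Bystander: pliers with yellow and black handles lying flat, about 170 mm long along x, 12 mm thick. Origin: near the middle, on the table.
- sandal: Bystander: finished straw-coloured sandal with a strap, 172 mm long along x, 60 mm high. Origin: centre of its underside.
There are look-alikes about, which are no part of the job. There is more than one size of the sole_loose; the job needs the smallest.

How it is judged:
On the way, in this order (a step that is already met when the one before it is completed fails the run):
1. The loose sole lies squarely on the pile and has been let go (horizontal distance between sole_loose_toe and sole_mid_toe below 0.01 m and horizontal distance between sole_loose_heel and sole_mid_heel below 0.01 m and horizontal distance between sole_mid_toe and sole_low_toe below 0.012 m and horizontal distance between sole_mid_heel and sole_low_heel below 0.012 m and height (world z) of sole_loose between 0.017 and 0.024 m and angle between sole_loose's own z axis and vertical below 0.06 rad and contact force between the fingers and sole_loose below 0.1 N), for 0.3 s.
2. The grip's corner of the cover is raised while the opposite corner is still down on the nest (z of cover_near in the frame of stack above 0.105 m and z of cover_far in the frame of stack below 0.092 m and angle between cover's own z axis and vertical above 0.1 rad), for 0.1 s.
At the end, for the whole second after the job is handed in: Sole toe and heel points within 10 mm of those below (cork pair 12 mm). Fingers hold the cover: centre within 35 mm of the pile's, rim 60-200 mm above the table, tilt < 0.20 rad, within 0.25 rad lengthways, still, clear of nest and soles. Pile within 30 mm of its start (all of step 1 and contact force between the fingers and cover above 1 N and horizontal distance between cover and sole_mid below 0.035 m and height (world z) of cover between 0.06 and 0.2 m and angle between cover's own z axis and vertical below 0.2 rad and angle between the x axis of cover and the x axis of sole_mid, either way round below 0.25 rad and linear speed of cover below 0.05 m/s and contact force between cover and stack below 0.05 N and contact force between cover and sole_loose below 0.05 N and distance of sole_low from where it was at the start of the episode below 0.03 m); the arm keeps its last pose, push and grip.
It fails at once if The glue jar, the pliers or the sandal are disturbed (distance of any of glue_jar, pliers, sandal from where it was at the start of the episode above 0.03 m).
It also fails if it takes over 54 s, if anything falls off the work surface, if the arm or the gripper's body presses on something with over 40 N, if the wrist force passes 120 N, or if a joint passes its speed limit or range.

## Working session

There is one attempt and no reset: what is moved stays moved. The work goes in short steps, Python scripts to look and compute and a tool call to move; the robot and the scene stay as the last step left them, time stands still between calls to the robot, and variables do not carry over. Pictures are saved under pics/ and viewed, and the job is handed in when it is done.

Besides the shell and the picture viewer there is one more tool, called after "Call:" in YAML: its name, and indented under it one key for each argument. send_rows: Moves the arm, as the interface text tells. Its arguments: {"type":"object","properties":{"series":{"type":"array","items":{"type":"array","items":{"type":"number"}}},"grip_force":{"type":"number"}},"required":["series"]}

```bash
ls; mkdir -p pics; python3 - <<'E'
from cell import ctrl
import cv2,numpy as np,pickle
print(ctrl.observe())
for n in("scene","top"):
    f=ctrl.grab_frame(n); cv2.imwrite(f"pics/{n}0.png",f["frame"]); pickle.dump(f,open(f"{n}0.pkl","wb"))
    print(n,f["mtx"],f["k1"],f["rvec"],f["tvec"],f.get("shot"))
    for l in("sole_loose","sole_mid","cover","cover_grip","stack","glue_jar","pliers","sandal"):
        r=ctrl.cut_out(l,f)
        print(l,[(round(d["conf"],2),d["bbox"],int(d["pixels"].sum())) for d in r])
        pickle.dump(r,open(f"{n}0_{l}.pkl","wb"))
E
```

```text
pics
{'clock': 0.0, 'joints': array([-1.34762158e+00,  1.24502317e-01,  1.65167991e+00,  3.19613337e-05,
        1.36749495e+00, -8.26074693e-02]), 'joint_velocities': array([ 7.35612132e-04, -2.86126897e-03,  3.47892361e-04, -4.90845847e-05,
       -7.38783701e-04,  1.48546463e-04]), 'tau': array([-3.33774287e-04, -4.23615646e+01, -3.65454090e+01, -1.05586653e-04,
        7.09054264e-03,  4.07468406e-06]), 'tcp_pos': array([ 0.19550645, -0.61921366,  0.20885137]), 'ee_rot': array([ 8.06545598e-01, -5.91170967e-01, -7.76667353e-04, -6.95230941e-04]), 'ft_force': array([-0.80455707, -0.23182982, -0.26835246]), 'torque': array([-0.03651793,  0.00773347, -0.00411258]), 'gripper_width': 0.08548222440453411}
scene [[474.5226011    0.         271.54488488]
 [  0.         474.5226011  218.42955633]
 [  0.           0.           1.        ]] -0.005515886636772311 [ 1.16430441  2.52887892 -0.76823068] [ 0.31007301 -0.3031241   1.65254778] 1
sole_loose [(0.85, [348.4, 256.2, 28.8, 55.7], 1070), (0.84, [419.5, 242.1, 65.7, 52.6], 1700), (0.62, [390.5, 342.4, 84.6, 33.3], 2450), (0.26, [265.8, 2
[... 552 characters left out ...]
6644985106572 [ 2.14441688 -2.10979449  0.16498571] [0.01318871 0.52655885 1.56911613] 2
sole_loose [(0.87, [163.2, 203.4, 27.7, 51.5], 869), (0.68, [72.0, 178.7, 62.2, 54.7], 1413)]
sole_mid [(0.93, [245.6, 183.1, 28.6, 52.9], 782)]
cover [(0.73, [333.5, 157.4, 46.9, 75.8], 2795)]
cover_grip [(0.78, [334.4, 159.1, 47.4, 73.3], 2691), (0.52, [249.0, 182.5, 26.6, 52.8], 807)]
stack [(0.77, [321.5, 156.2, 65.5, 82.9], 1321), (0.2, [247.7, 181.1, 25.8, 52.5], 834)]
glue_jar [(0.76, [263.1, 127.8, 20.6, 24.5], 383), (0.65, [331.9, 160.4, 49.1, 72.8], 2724)]
pliers [(0.74, [189.7, 121.6, 37.0, 44.9], 458), (0.31, [423.4, 176.7, 38.9, 49.0], 1002)]
sandal [(0.63, [426.1, 174.9, 32.8, 51.4], 1038)]
```

View pics/scene0.png

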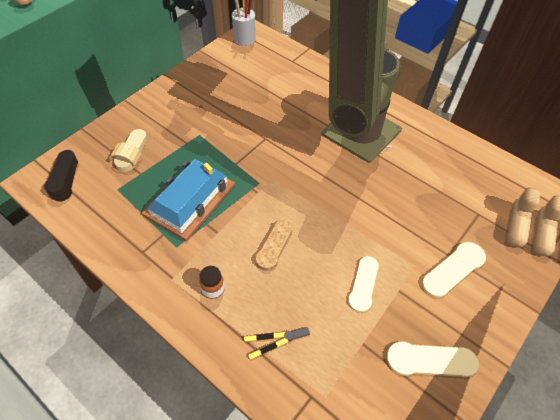

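View pics/top0.png

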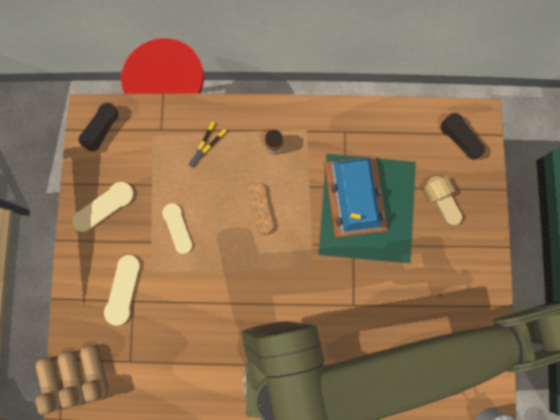

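```bash
cat > h.py <<'E'
import cv2,numpy as np,pickle
from scipy.spatial.transform import Rotation as R
def cam(f):
    Rm=cv2.Rodrigues(np.array(f["rvec"],float))[0]; t=np.array(f["tvec"],float).ravel(); return Rm,t
def slopes(f,uv):
    uv=np.atleast_2d(np.asarray(uv,float));M=f["mtx"]
    d=np.c_[(uv[:,0]-M[0,2])/M[0,0],(uv[:,1]-M[1,2])/M[1,1]]
    s=d.copy()
    for _ in range(20):
        s=d/(1+f["k1"]*(s**2).sum(1,keepdims=True))
    return s
def onplane(f,uv,z):
    Rm,t=cam(f);s=slopes(f,uv)
    d=np.c_[s,np.ones(len(s))]@Rm   # world dirs
    C=-Rm.T@t
    return C+d*((z-C[2])/d[:,2])[:,None]
def proj(f,P):
    Rm,t=cam(f);p=np.atleast_2d(P)@Rm.T+t;s=p[:,:2]/p[:,2:]
    s=s*(1+f["k1"]*(s**2).sum(1,keepdims=True));M=f["mtx"]
    return np.c_[s[:,0]*M[0,0]+M[0,2],s[:,1]*M[1,1]+M[1,2]]
def cloud(f):
    # world points for all pixels
    v,u=np.mgrid[0:420,0:560];uv=np.c_[u.ravel(),v.ravel()]
    s=slopes(f,uv);z=f["z_map"].ravel().astype(float)
    Rm,t=cam(f);p=np.c_[s*z[:,None],z]
    W=(p-t)@Rm; W[z<=0]=np.nan
    return W.reshape(420,560,3)
def tcp(o):
    return np.array(o["tcp_pos"]),R.from_quat(o["ee_rot"])
def topose(o,p,Rt):
    """shift mm & rotvec deg in tool axes from measured pose to target"""
    q,Rc=tcp(o); return np.round(Rc.inv().apply(np.asarray(p)-q)*1000,1),np.round(np.degrees((Rc.inv()*Rt).as_rotvec()),2)
def down(yaw):
    """tool down, tool x at heading yaw in world"""
    c,s=np.cos(yaw),np.sin(yaw)
    return R.from_matrix(np.array([[c,s,0],[s,-c,0],[0,0,-1]]).T)
def axis(XY):
    m=XY.mean(0);r=cv2.minAreaRect(XY.astype(np.float32)*1000)
    w,v=np.linalg.eigh(np.cov((XY-m).T));d=v[:,1]
    return m,d,r
E
python3 - <<'E'
from h import *
for n in("top","scene"):
    f=pickle.load(open(f"{n}0.pkl","rb"))
    W=cloud(f)
    for l,z in(("sole_loose",.01),("sole_mid",.02),("cover",.078),("glue_jar",.085),("pliers",.012),("sandal",.03),("stack",.05)):
        for r in pickle.load(open(f"{n}0_{l}.pkl","rb")):
            v,u=np.nonzero(r["pixels"])
            if len(u)<50: continue
            P=onplane(f,np.c_[u,v],z)[:,:2]
            m,d,rr=axis(P)
            x=(P-m)@d;y=(P-m)@[-d[1],d[0]]
            c=(x.max()+x.min())/2
            wid=[np.ptp(y[abs(x-c-s)<.008])*1000 for s in(-.06,-.04,-.02,0,.02,.04,.06) if (abs(x-c-s)<.008).any()]
            zz=W[r["pixels"]][:,2]
            print(n,l,round(r["conf"],2),m.round(3),"c",(m+d*c).round(3),"yaw",round(float(np.arctan2(d[1],d[0])),3),"ext",np.ptp(x).round(3),np.ptp(y).round(3),np.round(wid),"z",np.nanmedian(zz).round(3))
from cell import ctrl
f=ctrl.grab_frame("wrist");cv2.imwrite("pics/w0.png",f["frame"]);o=ctrl.observe()
Rm,t=cam(f);p,Rt=tcp(o);print("cam in tool",Rt.inv().apply(-Rm.T@t-p),(Rt.inv().as_matrix()@Rm.T).round(3).tolist(),f["mtx"][0,0])
E
```

```text
top sole_loose 0.87 [0.48  0.339] c [0.48  0.339] yaw -2.757 ext 0.174 0.063 [63. 58. 51. 52. 56. 56. 58.] z 0.01
top sole_loose 0.68 [0.55  0.588] c [0.548 0.59 ] yaw 2.209 ext 0.224 0.086 [85. 73. 74. 74. 73. 72. 72.] z 0.013
top sole_mid 0.93 [0.548 0.069] c [0.549 0.069] yaw -2.857 ext 0.17 0.056 [56. 52. 47. 48. 50. 52. 53.] z 0.02
top cover 0.73 [ 0.586 -0.231] c [ 0.588 -0.231] yaw -3.022 ext 0.231 0.128 [122. 121. 119. 121. 125. 126. 124.] z 0.075
top glue_jar 0.76 [0.753 0.03 ] c [0.753 0.03 ] yaw -3.022 ext 0.083 0.058 [35. 57. 55. 54. 35.] z 0.082
top glue_jar 0.65 [ 0.585 -0.231] c [ 0.587 -0.23 ] yaw -2.997 ext 0.225 0.124 [121. 118. 119. 119. 120. 120. 121.] z 0.075
top pliers 0.74 [0.763 0.259] c [0.761 0.26 ] yaw 2.612 ext 0.171 0.06 [57. 53. 46. 40. 33. 26. 24.] z 0.011
top pliers 0.31 [ 0.593 -0.525] c [ 0.586 -0.528] yaw -2.72 ext 0.171 0.09 [87. 89. 90. 58. 56. 55. 56.] z 0.027
top sandal 0.63 [ 0.589 -0.521] c [ 0.583 -0.523] yaw -2.766 ext 0.172 0.088 [86. 87. 86. 61. 61. 59. 58.] z 0.027
top stack 0.77 [ 0.57 -0.22] c [ 0.583 -0.216] yaw -2.809 ext 0.271 0.211 
[... 733 characters left out ...]
6
scene glue_jar 0.97 [0.778 0.049] c [0.777 0.048] yaw 0.981 ext 0.095 0.061 [46. 55. 61. 59. 47.] z 0.08
scene pliers 0.76 [0.767 0.258] c [0.762 0.262] yaw 2.57 ext 0.171 0.061 [57. 52. 44. 37. 28. 23. 23.] z 0.011
scene sandal 0.57 [ 0.596 -0.513] c [ 0.591 -0.516] yaw -2.62 ext 0.187 0.09 [68. 87. 89. 86. 84. 63. 62.] z 0.026
scene stack 0.56 [ 0.632 -0.173] c [ 0.616 -0.171] yaw 3.033 ext 0.277 0.239 [ 46.  47. 191. 195.  46.  46. 191.] z 0.016
scene stack 0.56 [0.779 0.266] c [0.774 0.269] yaw 2.573 ext 0.162 0.06 [57. 49. 43. 36. 31. 24. 19.] z 0.011
cam in tool [-0.0007942  -0.08240276 -0.16303598] [[1.0, -0.001, -0.0], [0.001, 0.947, 0.321], [-0.0, -0.321, 0.947]] 296.4125734438889
```

```bash
python3 - <<'E'
import cv2
a=cv2.imread("pics/top0.png")[110:260,140:420]
cv2.imwrite("pics/topc.png",cv2.resize(a,None,fx=2.8,fy=2.8,interpolation=cv2.INTER_CUBIC))
E
```

```text
(no output)
```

View pics/topc.png

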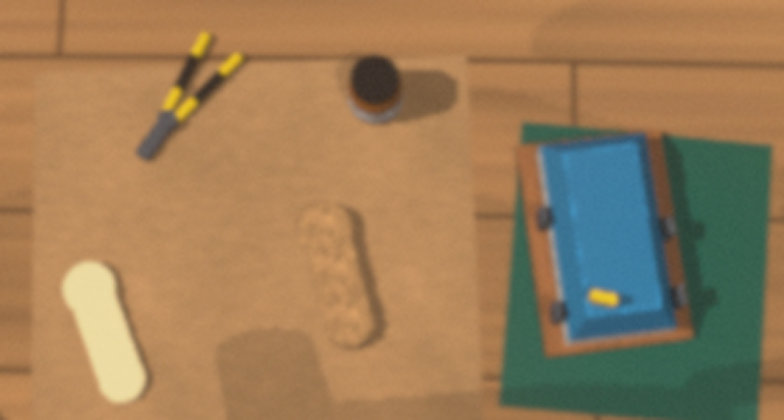

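```bash
python3 - <<'E'
from h import *
from cell import ctrl
o=ctrl.observe()
print(topose(o,[.60,-.22,.33],down(-1.265)),topose(o,[.48,.34,.22],down(-1.186)),topose(o,[.55,.08,.26],down(-1.286)))
E
```

```text
(array([-259.6, -506. , -119.9]), array([ 0., -0.,  0.])) (array([-829.7, -560.1,   -9.9]), array([ 0.  , -0.  , -4.53])) (array([-560.7, -548.6,  -49.9]), array([ 0. , -0. ,  1.2]))
```

Call:
send_rows:
  series:
    - [-260, -506, -120, 0, 0, 0, 85]
    - [-260, -506, -120, 0, 0, 0, 85]
    - [-260, -506, -120, 0, 0, 0, 85]
    - [-260, -506, -120, 0, 0, 0, 85]
    - [-260, -506, -120, 0, 0, 0, 85]
    - [-260, -506, -120, 0, 0, 0, 85]
    - [-260, -506, -120, 0, 0, 0, 85]
    - [-260, -506, -120, 0, 0, 0, 85]

```text
clock: 1.75
tcp_pos: [0.4749, -0.3428, 0.2934]
ee_rot: [0.807, -0.591, 0.0, 0.0]
ft_force: [0.1, -0.6, -0.9]
gripper_width: 0.0848
```

```bash
python3 - <<'E'
from h import *
from cell import ctrl
o=ctrl.observe()
print(topose(o,[.60,-.22,.33],down(-1.265)))
E
```

```text
(array([ -79.5, -156.3,  -36.6]), array([-0.02, -0.04, -0.  ]))
```

Call:
send_rows:
  series:
    - [-80, -156, -37, 0, 0, 0, 85]
    - [-80, -156, -37, 0, 0, 0, 85]
    - [-80, -156, -37, 0, 0, 0, 85]
    - [-80, -156, -37, 0, 0, 0, 85]
    - [-80, -156, -37, 0, 0, 0, 85]

```text
clock: 2.25
tcp_pos: [0.6008, -0.2184, 0.3307]
ee_rot: [0.808, -0.589, 0.001, -0.001]
ft_force: [-0.3, -0.0, -0.3]
gripper_width: 0.0855
```

```bash
python3 - <<'E'
from h import *
from cell import ctrl
f=ctrl.grab_frame("wrist");cv2.imwrite("pics/w1.png",f["frame"]);pickle.dump(f,open("w1.pkl","wb"))
r=ctrl.cut_out("cover",f);pickle.dump(r,open("w1_cover.pkl","wb"))
print([(d["conf"],d["bbox"]) for d in r])
o=ctrl.observe();print(o["tcp_pos"],o["clock"])
print(topose(o,[.55,.08,.28],down(-1.286)),topose(o,[.48,.34,.22],down(-1.186)))
E
```

```text
[(0.67, [244.4, 82.1, 105.9, 161.3])]
[ 0.59852734 -0.22094782  0.3295152 ] 2.35
(array([-301.6,  -44.7,   49.4]), array([ 0.04, -0.01,  1.27])) (array([-570.6,  -56.6,  109.4]), array([ 0.04, -0.01, -4.46]))
```

View pics/w1.png

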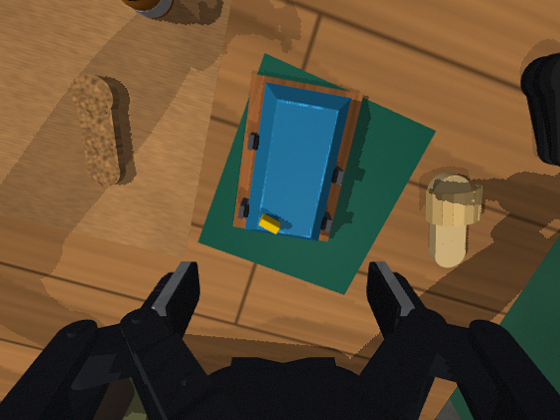

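```bash
python3 - <<'E'
from h import *
f=pickle.load(open("w1.pkl","rb"));W=cloud(f);im=f["frame"].astype(int)
B,G,Rr=im[...,0],im[...,1],im[...,2]
hsv=cv2.cvtColor(f["frame"],cv2.COLOR_BGR2HSV)
blue=(hsv[...,0]>95)&(hsv[...,0]<118)&(hsv[...,1]>120)
reg=np.zeros(blue.shape,bool);reg[75:250,230:365]=1
z=W[...,2]
def rect(m,n):
    P=W[m][:,:2];r=cv2.minAreaRect((P*1000).astype(np.float32));print(n,m.sum(),r,"z",np.nanmedian(z[m]));return P
m=blue&reg&(z>.045);P=rect(m,"cover rim")
pan=blue&reg&(z>.0755);print(np.nanpercentile(z[m],[1,5,25,50,75,95]))
rect(pan,"panel")
yl=(hsv[...,0]>18)&(hsv[...,0]<34)&(hsv[...,1]>150)&reg&(z>.07);v,u=np.nonzero(yl);print("yellow",u.min(),u.max(),v.min(),v.max());P=rect(yl&(z>.095),"grip top");print(W[yl&(z>.095)].mean(0))
base=reg&(z>.010)&(z<.02);rect(base,"base")
# pile
reg=np.zeros(blue.shape,bool);reg[60:200,55:145]=1
for lo,hi in((.015,.03),):
    m=reg&(z>lo)&(z<hi);n,lab,st,_=cv2.connectedComponentsWithStats(m.astype(np.uint8));i=1+st[1:,4].argmax();m=lab==i
    P=rect(m,"pile");mm,d,_=axis(P)
    if d[0]<0:d=-d
    x=(P-mm)@d;y=(P-mm)@[-d[1],d[0]];c=(x.max()+x.min())/2;print((mm+d*c),np.arctan2(d[1],d[0]),np.ptp(x),[(round(np.ptp(y[abs(x-c-s)<.006])*1000),round((y[abs(x-c-s)<.006].max()+y[abs(x-c-s)<.006].min())*500,1)) for s in(-.07,-.05,-.03,0,.03,.05,.07)],np.nanmedian(z[m]))
E
```

```text
cover rim 11235 ((595.1685791015625, -237.1479034423828), (226.64199829101562, 122.16166687011719), 8.093461036682129) z 0.07662443698479754
[0.04598766 0.04971328 0.06812522 0.07662444 0.07744033 0.07837149]
panel 7407 ((595.1575927734375, -236.88699340820312), (191.63177490234375, 87.12922668457031), 7.758485317230225) z 0.07719476655218067
yellow 259 279 215 233
grip top 175 ((515.2389526367188, -223.965087890625), (29.77568244934082, 11.995504379272461), 77.8971939086914) z 0.10073837612450437
[ 0.516024   -0.22393724  0.10043412]
base 3443 ((594.8138427734375, -237.07913208007812), (248.97215270996094, 170.5502471923828), 7.864292144775391) z 0.014272981795396013
pile 3785 ((550.0376586914062, 69.26548767089844), (171.97393798828125, 61.419151306152344), 17.098405838012695) z 0.019184400319365746
[0.5497207  0.07034559] 0.26826076969469764 0.1722278111323933 [(52, np.float64(0.6)), (54, np.float64(0.5)), (53, np.float64(0.5)), (54, np.float64(1.2)), (53, np.float64(0.7)), (61, np.float64(0.8)), (59, np.float64(0.7))] 0.019184400319365746
```

Call:
send_rows:
  series:
    - [-150, -22, 55, 0, 0, 0, 85]
    - [-150, -22, 55, 0, 0, 0, 85]
    - [-150, -22, 55, 0, 0, 0, 85]
    - [-302, -45, 55, 0, 0, 0, 85]
    - [-302, -45, 55, 0, 0, 0, 85]
    - [-302, -45, 55, 0, 0, 0, 85]
    - [-302, -45, 55, 0, 0, 0, 85]

```text
clock: 3.05
tcp_pos: [0.5489, 0.0824, 0.2742]
ee_rot: [0.807, -0.59, -0.001, -0.0]
ft_force: [0.4, -1.3, 0.4]
gripper_width: 0.0849
```

```bash
cat >> h.py <<'E'
def fit_sole(f,lo,hi,near,rad=.13):
    """depth-band blob nearest -> centre (extent mid), yaw (toe)"""
    W=cloud(f);z=W[...,2]
    m=(z>lo)&(z<hi)&(np.hypot(W[...,0]-near[0],W[...,1]-near[1])<rad)
    n,lab,st,_=cv2.connectedComponentsWithStats(m.astype(np.uint8));m=lab==1+st[1:,4].argmax()
    P=W[m][:,:2];r=cv2.minAreaRect((P*1000).astype(np.float32));c0=np.array(r[0])/1000
    mm,d,_=axis(P)
    if d[0]<0:d=-d
    # refine axis by edge midlines over straight part
    for _ in range(5):
        x=(P-mm)@d;y=(P-mm)@[-d[1],d[0]];c=(x.max()+x.min())/2;x=x-c
        s=np.arange(-.07,.075,.01);L=[];Wd=[]
        for a in s:
            k=y[abs(x-a)<.006];q=np.percentile(k,[1,99]);L.append(q.mean());Wd.append(q[1]-q[0])
        k=np.polyfit(s,L,1);mm=mm+d*c+np.array([-d[1],d[0]])*k[1];a=np.arctan(k[0]);d=np.array([d[0]*np.cos(a)-d[1]*np.sin(a),d[1]*np.cos(a)+d[0]*np.sin(a)])
    print("sole c",mm.round(4),"rectc",c0.round(4),"yaw",round(float(np.arctan2(d[1],d[0])),4),"rect",r[1:],"len",np.ptp(x).round(4),"w",(np.array(Wd)*1000).round(),"z",np.nanmedian(z[m]).round(4),m.sum(),"border",(m[0].any()|m[-1].any()|m[:,0].any()|m[:,-1].any()))
    return mm,np.arctan2(d[1],d[0]),m
E
python3 - <<'E'
from h import *
fit_sole(pickle.load(open("w1.pkl","rb")),.014,.03,(.55,.07))
from cell import ctrl
f=ctrl.grab_frame("wrist");cv2.imwrite("pics/w2.png",f["frame"]);pickle.dump(f,open("w2.pkl","wb"))
fit_sole(f,.014,.03,(.55,.07))
o=ctrl.observe();print(o["tcp_pos"],o["clock"])
print(topose(o,[.50,.34,.22],down(-1.186)))
E
```

```text
sole c [0.5496 0.0709] rectc [0.55   0.0693] yaw 0.2688 rect ((171.97393798828125, 61.419151306152344), 17.098405838012695) len 0.1722 w [51. 54. 53. 52. 52. 53. 52. 52. 53. 53. 52. 55. 59. 60. 56.] z 0.0192 3817 border False
sole c [0.5495 0.0719] rectc [0.55 0.07] yaw 0.2654 rect ((168.8624267578125, 61.694122314453125), 17.52292251586914) len 0.1691 w [49. 52. 51. 51. 51. 50. 50. 50. 51. 51. 50. 55. 59. 60. 54.] z 0.0191 4197 border False
[0.54907108 0.08269423 0.2742564 ] 3.1
(array([-260. ,  -31.3,   54.6]), array([ 0.02,  0.07, -4.38]))
```

View pics/w2.png

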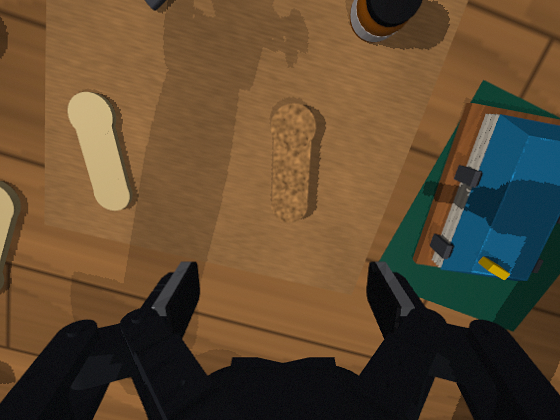

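```bash
python3 - <<'E'
from h import *
f=pickle.load(open("w2.pkl","rb"))
fit_sole(f,.005,.02,(.482,.34))
E
```

```text
sole c [0.4816 0.3389] rectc [0.4809 0.3408] yaw 0.3838 rect ((170.04104614257812, 61.896629333496094), 20.527870178222656) len 0.1703 w [50. 53. 53. 53. 53. 53. 52. 52. 52. 51. 52. 56. 60. 60. 55.] z 0.0092 4303 border False
```

Call:
send_rows:
  series:
    - [-260, -31, 75, 0, 0, -4.4, 85]
    - [-260, -31, 75, 0, 0, -4.4, 85]
    - [-260, -31, 75, 0, 0, -4.4, 85]
    - [-260, -31, 75, 0, 0, -4.4, 85]
    - [-260, -31, 75, 0, 0, -4.4, 85]
    - [-260, -31, 75, 0, 0, -4.4, 85]
    - [-260, -31, 75, 0, 0, -4.4, 85]

```text
clock: 3.8
tcp_pos: [0.5011, 0.3376, 0.1976]
ee_rot: [0.829, -0.559, -0.001, 0.002]
ft_force: [0.3, -0.3, -0.0]
gripper_width: 0.0851
```

```bash
python3 - <<'E'
from h import *
from cell import ctrl
f=ctrl.grab_frame("wrist");cv2.imwrite("pics/w3.png",f["frame"]);pickle.dump(f,open("w3.pkl","wb"))
c,y,m=fit_sole(f,.005,.02,(.482,.34))
o=ctrl.observe();print(o["tcp_pos"],o["clock"])
print(topose(o,[*c,.06],down(y-np.pi/2)),topose(o,[*c,.002],down(y-np.pi/2)))
E
```

```text
sole c [0.4805 0.3396] rectc [0.4813 0.3378] yaw 0.3864 rect ((170.96807861328125, 61.04869842529297), 24.220766067504883) len 0.1711 w [48. 52. 51. 51. 51. 50. 51. 51. 50. 50. 52. 54. 60. 60. 53.] z 0.0091 5526 border False
[0.50191213 0.33647537 0.19852007] 3.85
(array([-11. ,  18.4, 138.5]), array([ 0.12, -0.07, -0.21])) (array([-11.1,  18.3, 196.5]), array([ 0.12, -0.07, -0.21]))
```

View pics/w3.png

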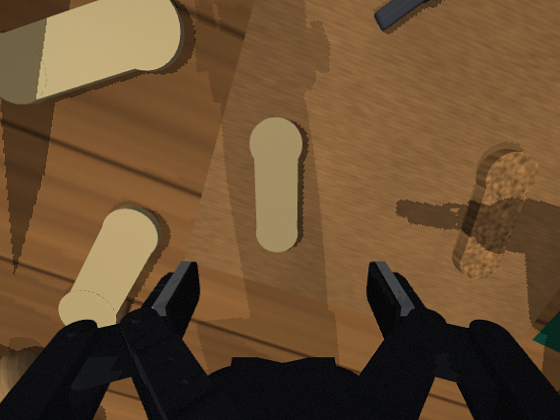

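Call:
send_rows:
  series:
    - [-11, 18, 60, 0, 0, 0, 85]
    - [-11, 18, 110, 0, 0, 0, 85]
    - [-11, 18, 150, 0, 0, 0, 85]
    - [-11, 18, 175, 0, 0, 0, 85]
    - [-11, 18, 188, 0, 0, 0, 75]
    - [-11, 18, 195, 0, 0, 0, 75]
    - [-11, 18, 195, 0, 0, 0, 70]
  grip_force: 40

```text
clock: 4.55
tcp_pos: [0.4822, 0.3404, 0.0055]
ee_rot: [0.828, -0.56, 0.0, -0.0]
ft_force: [-0.4, -0.6, 0.7]
gripper_width: 0.0701
```

```bash
python3 - <<'E'
from h import *
from cell import ctrl
f=ctrl.grab_frame("wrist");cv2.imwrite("pics/w4.png",f["frame"]);pickle.dump(f,open("w4.pkl","wb"))
o=ctrl.observe();print(o)
E
```

```text
{'clock': 4.6, 'joints': array([ 5.24458334e-01,  2.04499708e-01,  1.92914106e+00, -1.94659763e-04,
        1.00509806e+00,  1.71380363e+00]), 'joint_velocities': array([ 0.01081822, -0.01387094, -0.01367293,  0.00195575, -0.00295694,
       -0.00073199]), 'tau': array([-1.67686553e-01, -3.90321422e+01, -2.97012073e+01, -7.87085679e-03,
        1.00074240e-02, -2.23149618e-03]), 'tcp_pos': array([0.48268966, 0.34110085, 0.00646852]), 'ee_rot': array([ 8.28360251e-01, -5.60193941e-01,  6.96790830e-04, -1.24792748e-03]), 'ft_force': array([ 0.46575661, -0.32991756,  0.70212734]), 'torque': array([ 0.04985004, -0.00543103,  0.01079387]), 'gripper_width': 0.07015469852807618}
```

View pics/w4.png

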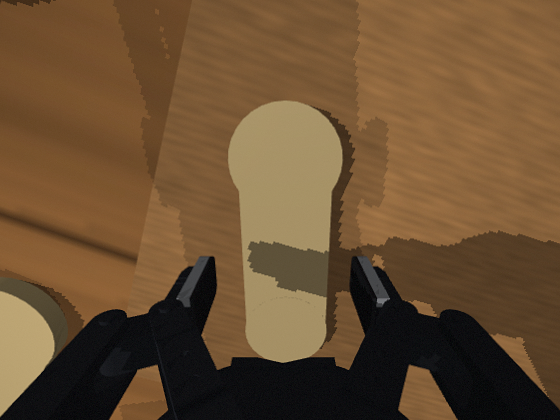

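Call:
send_rows:
  series:
    - [0, 0, 5, 0, 0, 0, 70]
    - [0, 0, 5, 0, 0, 0, 45]
    - [0, 0, 5, 0, 0, 0, 40]
    - [0, 0, 5, 0, 0, 0, 40]
    - [0, 0, 5, 0, 0, 0, 40]
    - [0, 0, 5, 0, 0, 0, 40]
  grip_force: 40

```text
clock: 5.2
tcp_pos: [0.4809, 0.3412, -0.0002]
ee_rot: [0.829, -0.56, 0.0, -0.0]
ft_force: [-1.1, -0.6, -0.1]
gripper_width: 0.0396
```

```bash
python3 - <<'E'
from h import *
from cell import ctrl
for i in range(3):
    f=ctrl.grab_frame("wrist");o=ctrl.observe();print(o["tcp_pos"],o["ft_force"],o["gripper_width"])
cv2.imwrite("pics/w5.png",f["frame"]);pickle.dump(f,open("w5.pkl","wb"))
E
```

```text
[ 4.80929825e-01  3.41160935e-01 -2.30101421e-04] [ 0.71222094 -0.33251307 -0.2055283 ] 0.039920931062089965
[ 4.80914217e-01  3.41133120e-01 -2.82221020e-04] [-0.89136574  0.23969545 -0.17768616] 0.04003544749240911
[ 4.80895836e-01  3.41091208e-01 -3.28227631e-04] [ 0.02363983 -0.39050061 -0.147311  ] 0.040121556921838164
```

View pics/w5.png

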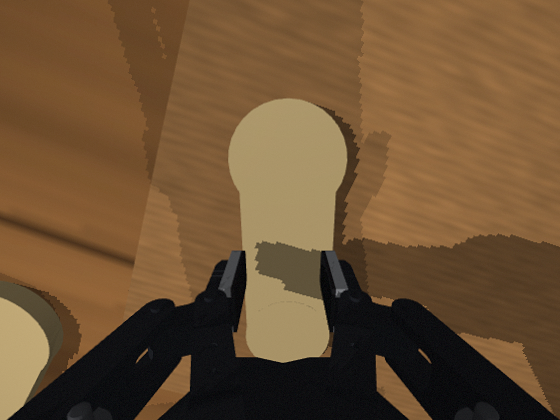

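```bash
python3 - <<'E'
from h import *
f=pickle.load(open("w5.pkl","rb"));W=cloud(f)
for v in (250,256,262,270,280,290):
    print(v,[(u,*(W[v,u]*1000).round().tolist()) for u in (215,225,230,235,240,250,285,318,325,332,340,350)])
f4=pickle.load(open("w4.pkl","rb"));W=cloud(f4)
for v in (258,265,275,290): print(v,[(u,*(W[v,u]*1000).round().tolist()) for u in (190,200,206,211,355,362,370)])
fit_sole(f,.006,.014,(.482,.34),.12)
E
```

```text
250 [(215, 462.0, 380.0, -1.0), (225, 466.0, 374.0, 1.0), (230, 466.0, 371.0, -1.0), (235, 481.0, 369.0, 25.0), (240, 482.0, 366.0, 25.0), (250, 475.0, 360.0, 9.0), (285, 483.0, 341.0, 8.0), (318, 490.0, 324.0, 8.0), (325, 498.0, 325.0, 25.0), (332, 500.0, 322.0, 26.0), (340, 491.0, 308.0, -0.0), (350, 494.0, 303.0, 0.0)]
256 [(215, 459.0, 378.0, -0.0), (225, 461.0, 373.0, -0.0), (230, 481.0, 370.0, 32.0), (235, 482.0, 368.0, 33.0), (240, 483.0, 366.0, 32.0), (250, 471.0, 359.0, 8.0), (285, 480.0, 340.0, 9.0), (318, 487.0, 323.0, 10.0), (325, 499.0, 327.0, 32.0), (332, 500.0, 324.0, 33.0), (340, 488.0, 307.0, -0.0), (350, 490.0, 301.0, 0.0)]
262 [(215, 454.0, 377.0, -1.0), (225, 476.0, 372.0, 31.0), (230, 481.0, 369.0, 38.0), (235, 483.0, 367.0, 38.0), (240, 483.0, 365.0, 37.0), (250, 468.0, 358.0, 10.0), (285, nan, nan, nan), (318, 483.0, 321.0, 9.0), (325, 498.0, 327.0, 37.0), (332, 500.0, 325.0, 39.0), (340, 498.0, 318.0, 31.0), (350, 486.0, 299.0, 0.0)]
270 [(215, 475.0, 375.0, 38.0), (225, 481.0, 370.0, 45.0), (230, 482.0, 368.0, 45.0), (235, 483.0, 366.0, 46.0), (240, 481.0, 36
[... 1151 characters left out ...]
 40.0), (355, 503.0, 312.0, 42.0), (362, 506.0, 311.0, 47.0), (370, 507.0, 308.0, 47.0)]
275 [(190, 477.0, 383.0, 55.0), (200, 479.0, 379.0, 55.0), (206, 476.0, 377.0, 51.0), (211, 471.0, 375.0, 41.0), (355, 499.0, 310.0, 44.0), (362, 505.0, 313.0, 54.0), (370, 506.0, 310.0, 55.0)]
290 [(190, 478.0, 380.0, 66.0), (200, 475.0, 377.0, 61.0), (206, 470.0, 375.0, 52.0), (211, 464.0, 372.0, 44.0), (355, 492.0, 308.0, 46.0), (362, 499.0, 311.0, 58.0), (370, 505.0, 312.0, 66.0)]
sole c [0.4821 0.3406] rectc [0.4832 0.3384] yaw 0.377 rect ((167.1930694580078, 61.92812728881836), 24.198152542114258) len 0.1673 w [50. 52. 51. 49. 46. 44. 43. 50. 51. 51. 51. 56. 60. 59. 53.] z 0.0091 22999 border False
```

```bash
python3 - <<'E'
from h import *
from cell import ctrl
f5=pickle.load(open("w5.pkl","rb"));W=cloud(f5)
for u in (228,232,236,240,326,330,334): print(u,[(v,*(W[v,u]*1000).round().tolist()) for v in range(244,256,2)])
f=ctrl.grab_frame("scene");pickle.dump(f,open("s5.pkl","wb"))
p=proj(f,[[.481,.341,0],[.481,.341,.1]]);print(p)
u,v=p[0].astype(int)
c=f["frame"][v-60:v+30,u-60:u+60];cv2.imwrite("pics/s5.png",cv2.resize(c,None,fx=6,fy=6,interpolation=cv2.INTER_NEAREST))
o=ctrl.observe();p,Rt=tcp(o);Rm,t=cam(f5);print("cam in tool",Rt.inv().apply(-Rm.T@t-p))
# FK sanity unavailable
W=cloud(f);z=W[...,2]
for vv in range(v-24,v+6,2): print(vv,(z[vv,u-20:u+22:3]*1000).round())
E
```

```text
228 [(244, 469.0, 373.0, -0.0), (246, 468.0, 373.0, -0.0), (248, 467.0, 373.0, 0.0), (250, 465.0, 372.0, -1.0), (252, 464.0, 372.0, -0.0), (254, 463.0, 371.0, -0.0)]
232 [(244, 471.0, 371.0, 1.0), (246, 469.0, 371.0, -0.0), (248, 468.0, 370.0, 0.0), (250, 480.0, 370.0, 25.0), (252, 481.0, 370.0, 27.0), (254, 482.0, 370.0, 31.0)]
236 [(244, 471.0, 369.0, -0.0), (246, 470.0, 368.0, 0.0), (248, 468.0, 368.0, -2.0), (250, 481.0, 368.0, 25.0), (252, 482.0, 368.0, 28.0), (254, 483.0, 368.0, 31.0)]
240 [(244, nan, nan, nan), (246, 471.0, 366.0, 0.0), (248, 470.0, 366.0, -0.0), (250, 482.0, 366.0, 25.0), (252, 483.0, 366.0, 28.0), (254, 482.0, 366.0, 29.0)]
326 [(244, 495.0, 321.0, 9.0), (246, 494.0, 320.0, 8.0), (248, 493.0, 320.0, 9.0), (250, 499.0, 325.0, 26.0), (252, 499.0, 326.0, 28.0), (254, 499.0, 326.0, 30.0)]
330 [(244, 496.0, 319.0, 9.0), (246, 495.0, 318.0, 8.0), (248, 494.0, 318.0, 9.0), (250, 500.0, 323.0, 25.0), (252, 499.0, 323.0, 27.0), (254, 500.0, 324.0, 30.0)]
334 [(244, 493.0, 314.0, -0.0), (246, 492.0, 313.0, -1.0), (248, 491.0, 312.0, -0.0), (250, 500.0, 321.0, 26.0), (
[... 503 characters left out ...]
1. 118. 152. 162. 160. 167. 172. 169.]
270 [ -3.  -6.  78.  76.  77.  81.  95. 109. 102. 110. 156. 159. 156. 121.]
272 [ -1.   1.   3.  67.  67.  79.  92.  95.  12.  13.  99. 117. 116.  76.]
274 [  1.   4.  -1.   1.  47.  68.  12.   5.  12.   9.   9. 103. 107.  75.]
276 [ 5.  1.  2.  1. 45. 52. 10.  7. 13.  2. 10. 94. 99. 76.]
278 [ 3. -1.  1. -2. 33. 45.  8.  8. 10. 11. 10. 75. 74. 74.]
280 [ 5. -3. -1.  0.  7. 38. 14.  8.  8. 11. 12. 61. 68. 62.]
282 [ 3. -2. -1.  2. 12.  8. 14. 11.  6. 14. 11. 49. 46.  1.]
284 [ 2. -0. -5.  3. 11. 11. 12. 11. 10.  8. 30. 35. -2.  4.]
286 [-1. -2. -2. -4. 11.  8. 13. 10.  9.  7. 11.  0.  1.  1.]
288 [-2.  2.  2.  0.  7. 13. 10. 11. 12. 11.  2. -0.  2.  2.]
```

View pics/s5.png

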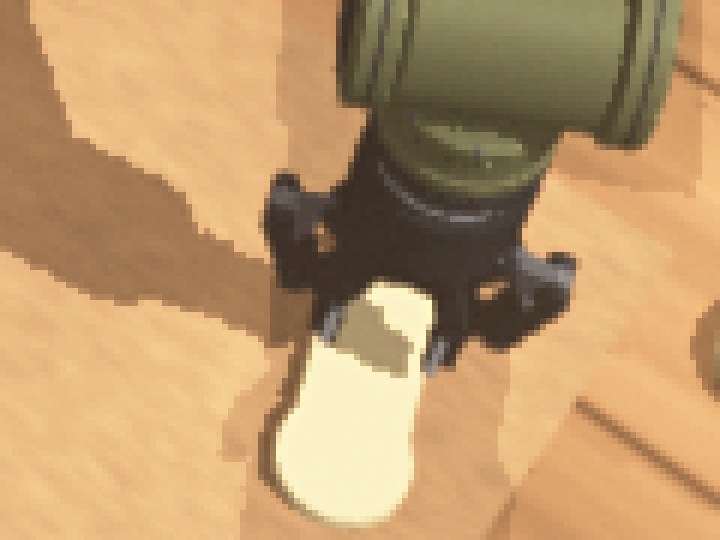

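Call:
send_rows:
  series:
    - [0, 0, 0, 0, 0, 0, 70]
    - [0, 0, 0, 0, 0, 0, 70]
    - [0, 0, 0, 0, 0, 0, 70]
    - [0, 0, 7, 0, 0, 0, 70]
    - [0, 0, 14, 0, 0, 0, 70]
    - [0, 0, 14, 0, 0, 0, 70]

```text
clock: 6.0
tcp_pos: [0.4797, 0.3403, -0.0161]
ee_rot: [0.829, -0.56, -0.001, 0.001]
ft_force: [-0.2, 0.1, -0.7]
gripper_width: 0.0697
```

```bash
python3 - <<'E'
from h import *
from cell import ctrl
f=ctrl.grab_frame("wrist");o=ctrl.observe();print(o["tcp_pos"],o["ft_force"],o["gripper_width"])
cv2.imwrite("pics/w6.png",f["frame"]);pickle.dump(f,open("w6.pkl","wb"));W=cloud(f)
for u in (200,206,210,214,352,358,364): print(u,[(v,*(W[v,u]*1000).round().tolist()) for v in range(244,268,2) if W[v,u,2]>.015][:3])
E
```

```text
[ 0.48006662  0.34057637 -0.01558138] [-1.13726594 -0.06935048  0.53080747] 0.07008944574209505
200 [(256, 474.0, 383.0, 16.0), (258, 474.0, 383.0, 18.0), (260, 475.0, 382.0, 20.0)]
206 [(256, 476.0, 381.0, 17.0), (258, 475.0, 380.0, 18.0), (260, 475.0, 380.0, 20.0)]
210 [(256, 476.0, 379.0, 16.0), (258, 476.0, 378.0, 18.0), (260, 477.0, 378.0, 21.0)]
214 []
352 [(262, 499.0, 311.0, 15.0), (266, 497.0, 311.0, 15.0)]
358 [(256, 504.0, 311.0, 16.0), (258, 504.0, 311.0, 19.0), (260, 503.0, 311.0, 20.0)]
364 [(256, 505.0, 308.0, 17.0), (258, 505.0, 309.0, 19.0), (260, 505.0, 309.0, 21.0)]
```

View pics/w6.png

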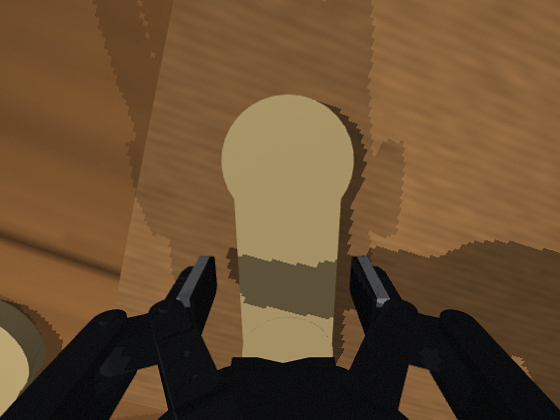

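Call:
send_rows:
  series:
    - [0, 0, 4, 0, 0, 0, 70]
    - [0, 0, 8, 0, 0, 0, 70]
    - [0, 0, 8, 0, 0, 0, 48]
    - [0, 0, 8, 0, 0, 0, 45]
    - [0, 0, 8, 0, 0, 0, 45]
    - [0, 0, 8, 0, 0, 0, 45]
  grip_force: 40

```text
clock: 6.65
tcp_pos: [0.4808, 0.341, -0.0224]
ee_rot: [0.829, -0.56, -0.0, 0.0]
ft_force: [-0.6, -0.1, -1.1]
gripper_width: 0.0508
```

```bash
python3 - <<'E'
from h import *
from cell import ctrl
f=ctrl.grab_frame("wrist");o=ctrl.observe();print(o["tcp_pos"],o["ft_force"],o["gripper_width"])
cv2.imwrite("pics/w7.png",f["frame"]);pickle.dump(f,open("w7.pkl","wb"));W=cloud(f)
for u in (216,222,226,230,336,340,346): print(u,[(v,*(W[v,u]*1000).round().tolist()) for v in range(236,268,2) if W[v,u,2]>.013][:3])
E
```

```text
[ 0.48077556  0.34101386 -0.02244287] [ 0.39496383  0.39319024 -1.10868123] 0.050787365064170455
216 [(262, 479.0, 375.0, 16.0), (264, 479.0, 375.0, 18.0), (266, 479.0, 375.0, 20.0)]
222 [(260, 479.0, 373.0, 13.0), (262, 480.0, 373.0, 16.0), (264, 480.0, 372.0, 18.0)]
226 [(260, 481.0, 371.0, 14.0), (262, 480.0, 371.0, 15.0), (264, 481.0, 371.0, 17.0)]
230 [(260, 481.0, 370.0, 14.0), (262, 480.0, 369.0, 13.0), (264, 479.0, 369.0, 13.0)]
336 [(260, 500.0, 322.0, 14.0), (262, 500.0, 322.0, 15.0), (264, 499.0, 322.0, 17.0)]
340 [(260, 501.0, 320.0, 14.0), (262, 501.0, 321.0, 16.0), (264, 501.0, 321.0, 18.0)]
346 [(260, 502.0, 318.0, 14.0), (262, 502.0, 318.0, 16.0), (264, 502.0, 319.0, 19.0)]
```

View pics/w7.png

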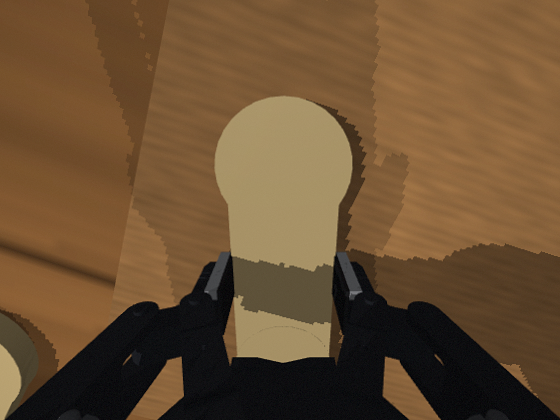

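Call:
send_rows:
  series:
    - [0, 0, -20, 0, 0, 0, 45]
    - [0, 0, -50, 0, 0, 0, 45]
    - [0, 0, -80, 0, 0, 0, 45]
    - [0, 0, -80, 0, 0, 0, 45]
    - [0, 0, -80, 0, 0, 0, 45]

```text
clock: 7.2
tcp_pos: [0.4813, 0.3413, 0.0584]
ee_rot: [0.829, -0.56, 0.0, -0.001]
ft_force: [-0.9, -0.1, -1.6]
gripper_width: 0.051
```

```bash
python3 - <<'E'
from h import *
from cell import ctrl
f=ctrl.grab_frame("wrist");o=ctrl.observe();print(o["tcp_pos"],o["ft_force"],o["gripper_width"])
cv2.imwrite("pics/w8.png",f["frame"]);pickle.dump(f,open("w8.pkl","wb"));W=cloud(f)
m=(W[...,2]>.07)&(W[...,2]<.11)
print([(W[v,284]*1000).round().tolist() for v in range(120,300,20)])
c,y,_=fit_sole(f,.078,.1,o["tcp_pos"][:2],.12)
p,Rt=tcp(o)
print("sole in tool",Rt.inv().apply(np.r_[c,p[2]]-p)*1000,"yaw rel",y-np.arctan2(*Rt.as_matrix()[[1,0],0]))
E
```

```text
[0.48031816 0.34076934 0.05690405] [-0.58250848 -0.03103124 -1.35804546] 0.05046816853201589
[[552.0, 370.0, 91.0], [544.0, 367.0, 91.0], [535.0, 363.0, 90.0], [527.0, 360.0, 91.0], [518.0, 356.0, 90.0], [509.0, 353.0, 90.0], [499.0, 349.0, 91.0], [489.0, 345.0, 90.0], [478.0, 340.0, 90.0]]
sole c [0.4936 0.3473] rectc [0.4931 0.3483] yaw 0.3793 rect ((142.2801055908203, 77.17182159423828), 30.960899353027344) len 0.1436 w [51. 51. 51. 51. 51. 51. 75. 62. 51. 51. 57. 60. 58. 51. 36.] z 0.09 28830 border False
sole in tool [ -1.08085591 -14.72753401  -0.01748503] yaw rel 1.5675043217357167
```

View pics/w8.png

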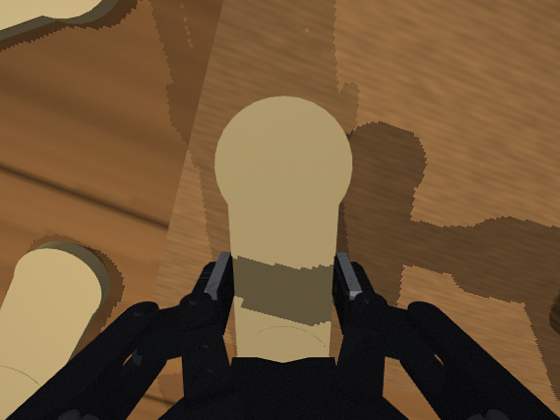

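```bash
python3 - <<'E'
from h import *
from cell import ctrl
o=ctrl.observe();print(topose(o,[.5496,.0708,.056],down(.27-np.pi/2)))
E
```

```text
(array([276.3,  36.5,   1. ]), array([ 0.07, -0.01,  6.45]))
```

Call:
send_rows:
  series:
    - [45, 6, 0, 0, 0, 2, 45]
    - [90, 12, 0, 0, 0, 3, 45]
    - [135, 18, 0, 0, 0, 4, 45]
    - [180, 24, 0, 0, 0, 5, 45]
    - [225, 30, 0, 0, 0, 6, 45]
    - [260, 34, 0, 0, 0, 6.5, 45]
    - [276, 36, 0, 0, 0, 6.5, 45]
    - [276, 36, 0, 0, 0, 6.5, 45]

```text
clock: 8.05
tcp_pos: [0.5499, 0.07, 0.0561]
ee_rot: [0.795, -0.607, -0.001, 0.001]
ft_force: [0.2, 0.0, -1.9]
gripper_width: 0.0506
```

```bash
python3 - <<'E'
from h import *
from cell import ctrl
P=[];
for i in range(3):
    f=ctrl.grab_frame("wrist");o=ctrl.observe();P.append(o["tcp_pos"])
print(np.array(P),o["ee_rot"],o["ft_force"],o["gripper_width"])
o["tcp_pos"]=np.mean(P,0)
cv2.imwrite("pics/w9.png",f["frame"]);pickle.dump(f,open("w9.pkl","wb"));W=cloud(f);z=W[...,2]
d=np.array([np.cos(.27),np.sin(.27)]);n=np.array([-d[1],d[0]])
for nm,lo,hi in(("held",.085,.1),("pile",.014,.026)):
    m=(z>lo)&(z<hi)&(np.hypot(W[...,0]-.55,W[...,1]-.07)<.12)
    Q=W[m][:,:2]-[.5496,.0708];x=Q@d;y=Q@n
    print(nm,m.sum(),"toe tip x",x.max()," mid",[(round(s,2),(np.percentile(y[abs(x-s)<.004],[1,50,99])*1000).round(1)) for s in(.03,.04,.05,.06,.07) if (abs(x-s)<.004).sum()>20])
print(topose(o,[.5496,.0708,-.001],down(.27-np.pi/2)))
E
```

```text
[[0.54966979 0.07126983 0.0562537 ]
 [0.54960582 0.07209725 0.05646972]
 [0.5496862  0.07257431 0.05672519]] [ 7.95842986e-01 -6.05502274e-01 -8.83193411e-04  3.97830189e-04] [-1.05604223  0.10945443 -0.6783929 ] 0.050598746338259365
held 29018 toe tip x 0.08580785817770195  mid [(0.03, array([-23.4,   2.4,  27.5])), (0.04, array([-24.8,   1.9,  28.6])), (0.05, array([-27.7,   1.9,  31.7])), (0.06, array([-27.8,   1.8,  31.7])), (0.07, array([-24.9,   1.8,  28.8]))]Traceback (most recent call last):
  File "<stdin>", line 13, in <module>
    return umr_maximum(a, axis, None, out, keepdims, initial, where)
ValueError: zero-size array to reduction operation maximum which has no identity
```

View pics/w9.png

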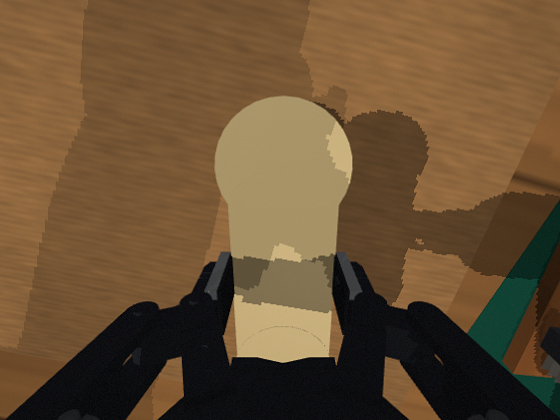

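Call:
send_rows:
  series:
    - [1.5, 0, 25, 0, 0, 0, 45]
    - [1.5, 0, 45, 0, 0, 0, 45]
    - [1.5, 0, 53, 0, 0, 0, 45]
    - [1.5, 0, 57, 0, 0, 0, 45]
    - [1.5, 0, 58, 0, 0, 0, 45]
    - [1.5, 0, 58, 0, 0, 0, 45]

```text
clock: 8.8
tcp_pos: [0.5516, 0.0706, 0.0005]
ee_rot: [0.796, -0.606, 0.001, -0.0]
ft_force: [0.7, -0.1, -1.0]
gripper_width: 0.0505
```

```bash
python3 - <<'E'
from h import *
from cell import ctrl
for i in range(2):
    f=ctrl.grab_frame("wrist");o=ctrl.observe();print(o["tcp_pos"],o["ft_force"],o["gripper_width"])
W=cloud(f);pickle.dump(f,open("w10.pkl","wb"))
print([(np.nanmedian(W[v-2:v+3,280:288,2])*1000).round(1) for v in range(120,240,20)])
d=np.array([np.cos(.27),np.sin(.27)]);n=np.array([-d[1],d[0]])
Q=W[...,:2]-np.array([.5496,.0708]);
m=(W[...,2]>.025)&(W[...,2]<.038)&(Q@d>.03);print((Q@d)[m].max(),np.percentile((Q@n)[m&(abs(Q@d-.04)<.006)],[1,99]))
E
```

```text
[0.5517983  0.07043116 0.00069796] [ 0.39279999 -1.90509283 -0.23297924] 0.05071881712933047
[0.55182984 0.07031935 0.00074001] [-0.09576454  0.14604846 -0.08352457] 0.050745594026010074
[np.float64(32.6), np.float64(32.6), np.float64(32.6), np.float64(32.5), np.float64(32.2), np.float64(32.4)]
0.08737510946635442 [-0.0267318   0.02639771]
```

Call:
send_rows:
  series:
    - [0, 1, 1, 0, 0, 0, 45]
    - [0, 1, 2.2, 0, 0, 0, 45]
    - [0, 1, 2.2, 0, 0, 0, 45]
    - [0, 1, 2.2, 0, 0, 0, 54]
    - [0, 1, 2.2, 0, 0, 0, 62]
    - [0, 1, 2.2, 0, 0, 0, 62]
    - [0, 1, 2.2, 0, 0, 0, 62]

```text
clock: 9.6
tcp_pos: [0.5501, 0.0699, -0.0024]
ee_rot: [0.796, -0.606, 0.0, -0.0]
ft_force: [0.0, -0.2, -0.2]
gripper_width: 0.0619
```

```bash
python3 - <<'E'
from h import *
from cell import ctrl
f=ctrl.grab_frame("wrist");o=ctrl.observe();print(o["tcp_pos"],o["ft_force"],o["gripper_width"])
W=cloud(f);cv2.imwrite("pics/w11.png",f["frame"])
print([(np.nanmedian(W[v-2:v+3,280:288,2])*1000).round(1) for v in range(120,240,20)])
E
```

```text
[ 0.55007955  0.06987394 -0.00244154] [-1.08018721  0.53192095  0.49151965] 0.061771942054901524
[np.float64(29.1), np.float64(29.3), np.float64(29.2), np.float64(29.2), np.float64(29.3), np.float64(29.0)]
```

View pics/w11.png

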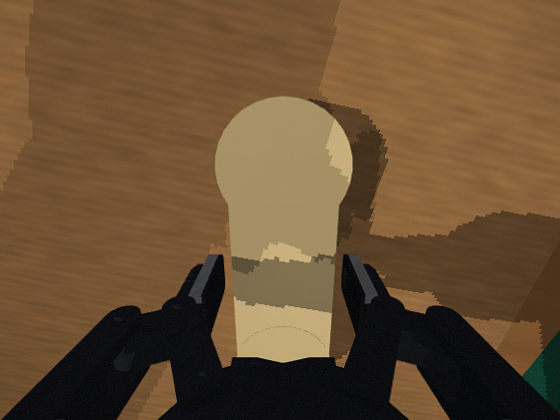

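Call:
send_rows:
  series:
    - [0, 0, -15, 0, 0, 0, 70]
    - [0, 0, -50, 0, 0, 0, 85]
    - [0, -5, -100, 0, 0, 0, 85]
    - [0, -10, -150, 0, 0, 0, 85]
    - [0, -20, -200, 0, 0, 0, 85]
    - [0, -20, -240, 0, 0, 0, 85]
    - [0, -20, -240, 0, 0, 0, 85]

```text
clock: 10.35
tcp_pos: [0.5733, 0.0755, 0.2479]
ee_rot: [0.796, -0.606, 0.006, -0.005]
ft_force: [0.4, -0.3, 0.8]
gripper_width: 0.085
```

```bash
python3 - <<'E'
from h import *
from cell import ctrl
f=ctrl.grab_frame("wrist");o=ctrl.observe();print(o["tcp_pos"],o["clock"])
cv2.imwrite("pics/w12.png",f["frame"])
fit_sole(f,.0245,.04,(.55,.07));
W=cloud(f);hsv=cv2.cvtColor(f["frame"],cv2.COLOR_BGR2HSV)
c,y,m=fit_sole(f,.006,.04,(.55,.07))
print(topose(o,[.515,-.224,.26],down(-.222)))
E
```

```text
[0.5716065  0.07537476 0.24372066] 10.4
sole c [0.5489 0.0706] rectc [0.5493 0.0696] yaw 0.2663 rect ((170.4890899658203, 60.492984771728516), 16.412622451782227) len 0.1705 w [48. 52. 52. 51. 51. 50. 50. 51. 51. 51. 51. 53. 60. 60. 55.] z 0.029 4694 border False
sole c [0.5492 0.0709] rectc [0.5493 0.0705] yaw 0.2689 rect ((171.1590576171875, 62.29243469238281), 16.412620544433594) len 0.1711 w [48. 52. 52. 51. 51. 50. 52. 51. 51. 51. 51. 53. 60. 60. 55.] z 0.029 4748 border False
(array([273.6, 134.1, -16.9]), array([ -0.42,  -0.41, -61.85]))
```

View pics/w12.png

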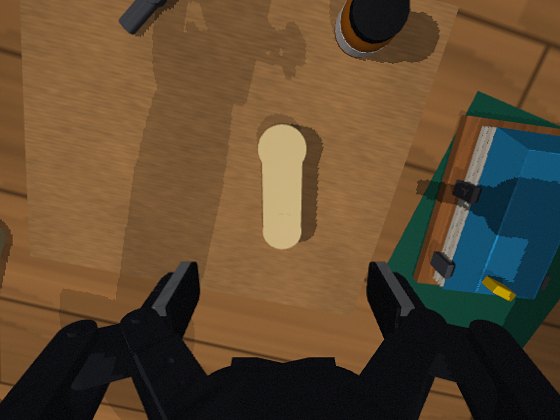

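Call:
send_rows:
  series:
    - [274, 134, 0, 0, 0, -62, 85]
    - [274, 134, 0, 0, 0, -62, 85]
    - [274, 134, 0, 0, 0, -62, 85]
    - [274, 134, 0, 0, 0, -62, 85]
    - [274, 134, 0, 0, 0, -62, 85]
    - [274, 134, 0, 0, 0, -62, 85]
    - [274, 134, 0, 0, 0, -62, 60]
    - [274, 134, 0, 0, 0, -62, 50]
  grip_force: 80

```text
clock: 11.2
tcp_pos: [0.511, -0.2275, 0.2359]
ee_rot: [0.994, -0.109, -0.001, -0.0]
ft_force: [0.7, 1.4, -0.3]
gripper_width: 0.0583
```

```bash
python3 - <<'E'
from h import *
from cell import ctrl
f=ctrl.grab_frame("wrist");o=ctrl.observe();print(o["tcp_pos"],o["clock"],o["gripper_width"])
pickle.dump(f,open("w13.pkl","wb"));cv2.imwrite("pics/w13.png",f["frame"])
p,Rt=tcp(o);Rm,t=cam(f);print("cam in tool",Rt.inv().apply(-Rm.T@t-p))
print(topose(o,[.515,-.224,.16],down(-.222)))
E
```

```text
[ 0.51140892 -0.22602757  0.23587617] 11.25 0.05143213362131291
cam in tool [-0.00035867 -0.08182064 -0.16296402]
(array([ 3.3, -2.7, 75.9]), array([-0.05,  0.17,  0.35]))
```

View pics/w13.png

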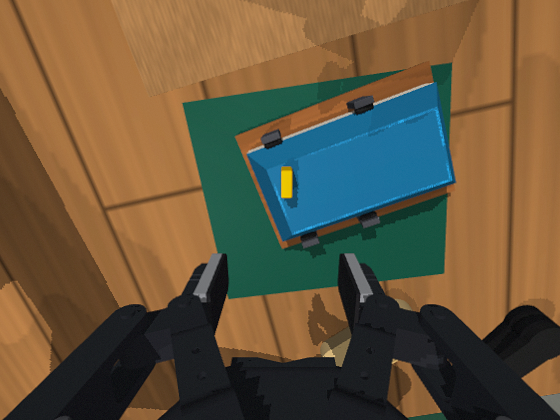

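Call:
send_rows:
  series:
    - [3, -3, 40, 0, -8, 0, 50]
    - [3, -3, 40, 0, -8, 0, 50]
    - [3, -3, 40, 0, -8, 0, 50]

```text
clock: 11.55
tcp_pos: [0.5155, -0.2211, 0.194]
ee_rot: [0.991, -0.109, -0.072, -0.009]
ft_force: [0.3, -1.1, -0.3]
gripper_width: 0.05
```

```bash
python3 - <<'E'
from h import *
from cell import ctrl
def an(f,reg):
    W=cloud(f);hsv=cv2.cvtColor(f["frame"],cv2.COLOR_BGR2HSV);z=W[...,2]
    m=(abs(W[...,0]-.595)<.16)&(abs(W[...,1]+.237)<.14)
    yl=(hsv[...,0]>18)&(hsv[...,0]<34)&(hsv[...,1]>130)&m&(z>.096);P=W[yl]
    print("grip",P.mean(0).round(4),yl.sum(),cv2.minAreaRect((P[:,:2]*1000).astype(np.float32)),np.median(P[:,2]))
    bl=(hsv[...,0]>95)&(hsv[...,0]<118)&(hsv[...,1]>120)&m&(z>.045);P=W[bl]
    print("rim",cv2.minAreaRect((P[:,:2]*1000).astype(np.float32)))
    P=W[bl&(z>.0745)&(z<.082)];print("panel",cv2.minAreaRect((P[:,:2]*1000).astype(np.float32)),np.median(P[:,2]))
an(pickle.load(open("w13.pkl","rb")),0)
f=ctrl.grab_frame("wrist");o=ctrl.observe();print(o["tcp_pos"],o["clock"],o["gripper_width"])
pickle.dump(f,open("w14.pkl","wb"));cv2.imwrite("pics/w14.png",f["frame"])
an(f,0)
p,Rt=tcp(o);Rm,t=cam(f);print("cam in tool",Rt.inv().apply(-Rm.T@t-p),Rt.as_matrix()[:,2])
W=cloud(f);print([(u,v,(W[v,u]*1000).round().tolist()) for v in range(240,264,3) for u in (205,212,350,356) if 0.06<W[v,u,2]])
E
```

```text
grip [ 0.5142 -0.2232  0.1008] 312 ((514.1564331054688, -223.7373504638672), (29.811662673950195, 10.537720680236816), 77.50403594970703) 0.10088258163301264
rim ((581.598876953125, -238.43853759765625), (253.81605529785156, 122.03535461425781), 8.17183780670166)
panel ((594.5137939453125, -237.20042419433594), (193.94728088378906, 88.21231842041016), 7.732453346252441) 0.07718402961800622
[ 0.51622565 -0.22161903  0.19683182] 11.6 0.04961305247997452
grip [ 0.5147 -0.2229  0.1008] 405 ((514.4310302734375, -223.92588806152344), (30.333873748779297, 11.180129051208496), 78.13679504394531) 0.10093193229160591
rim ((592.4594116210938, -236.75277709960938), (232.22889709472656, 123.0478286743164), 8.330886840820312)
panel ((594.4807739257812, -236.65615844726562), (193.37725830078125, 88.216064453125), 7.867812633514404) 0.07718617992714294
cam in tool [-9.64260788e-05 -8.33112784e-02 -1.60106101e-01] [-0.13685079  0.03096751 -0.99010751]
[(350, 240, [555.0, -277.0, 78.0]), (356, 240, [560.0, -279.0, 77.0]), (350, 243, [554.0, -281.0, 77.0]), (356, 243, [560.0, -282.0, 77.0]), (350, 246, [554.0, -285.0, 77.0]), (356, 246, [560.0, -291.0, 66.0]), (212, 261, [486.0, -207.0, 230.0]), (350, 261, [554.0, -222.0, 218.0])]
```

View pics/w14.png

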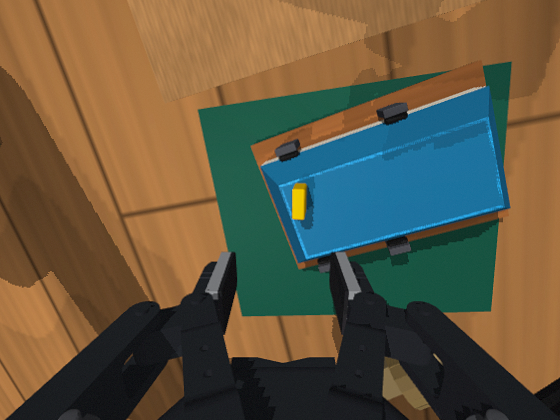

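```bash
python3 - <<'E'
from h import *
from cell import ctrl
f=ctrl.grab_frame("top");o=ctrl.observe();print(o["tcp_pos"],o["ee_rot"])
print(topose(o,[.5143,-.2238,.12],down(-.222)),topose(o,[.5143,-.2238,.060],down(-.222)))
E
```

```text
[ 0.51668932 -0.22199025  0.19871088] [ 0.99162648 -0.10935167 -0.06830943 -0.00727718]
(array([ 8.9,  2.2, 78.2]), array([0.04, 7.88, 0.13])) (array([ 17.1,   2.2, 137.7]), array([0.04, 7.88, 0.13]))
```

Call:
send_rows:
  series:
    - [9, 2, 40, 0, 8, 0, 45]
    - [9, 2, 78, 0, 8, 0, 45]
    - [9, 2, 78, 0, 8, 0, 45]
    - [9, 2, 78, 0, 8, 0, 45]

```text
clock: 12.05
tcp_pos: [0.5148, -0.2241, 0.1217]
ee_rot: [0.994, -0.11, 0.002, 0.001]
ft_force: [0.3, -0.2, 1.2]
gripper_width: 0.0449
```

```bash
python3 - <<'E'
from h import *
from cell import ctrl
P=[]
for i in range(4):
    f=ctrl.grab_frame("wrist");o=ctrl.observe();P.append(o["tcp_pos"])
print(np.array(P).round(4),o["ee_rot"],o["clock"])
o["tcp_pos"]=np.mean(P[1:],0)
W=cloud(f);cv2.imwrite("pics/w15.png",f["frame"]);pickle.dump(f,open("w15.pkl","wb"))
print([(u,v,(W[v,u]*1000).round().tolist()) for v in range(246,272,3) for u in (220,228,236,325,332,340) if 0.11<W[v,u,2]])
print(topose(o,[.5143,-.2238,.060],down(-.222)))
E
```

```text
[[ 0.516  -0.2247  0.1229]
 [ 0.5166 -0.2249  0.1233]
 [ 0.5166 -0.225   0.1231]
 [ 0.5164 -0.2249  0.1226]] [ 0.99398506 -0.10947696  0.00269041  0.00112125] 12.25
[(228, 252, [491.0, -207.0, 152.0]), (236, 252, [495.0, -208.0, 151.0]), (332, 252, [543.0, -219.0, 151.0]), (228, 255, [492.0, -207.0, 154.0]), (236, 255, [496.0, -208.0, 155.0]), (325, 255, [539.0, -223.0, 146.0]), (332, 255, [542.0, -219.0, 155.0]), (340, 255, [546.0, -220.0, 155.0]), (228, 258, [492.0, -207.0, 157.0]), (236, 258, [496.0, -209.0, 156.0]), (325, 258, [539.0, -224.0, 147.0]), (332, 258, [542.0, -219.0, 157.0]), (340, 258, [546.0, -219.0, 158.0]), (220, 261, [486.0, -210.0, 153.0]), (228, 261, [492.0, -208.0, 160.0]), (236, 261, [496.0, -209.0, 158.0]), (325, 261, [538.0, -225.0, 149.0]), (332, 261, [541.0, -219.0, 160.0]), (340, 261, [545.0, -219.0, 161.0]), (220, 264, [487.0, -210.0, 157.0]), (228, 264, [493.0, -208.0, 162.0]), (236, 264, [496.0, -210.0, 160.0]), (325, 264, [538.0, -228.0, 147.0]), (332, 264, [541.0, -218.0, 164.0]), (340, 264, [545.0, -219.0, 163.0]), (220, 267, [490.0, -207.0, 166.0]), (228, 267, [494.0, -208.0, 166.0]), (236, 267, [495.0, -212.0, 159.0]), (325, 267, [538.0, -228.0, 148.0]), (332, 267, [540.0, -218.0, 167.0]), (340, 267, [544.0, -220.0, 165.0]), (220, 270, [491.0, -207.0, 169.0]), (228, 270, [494.0, -208.0, 168.0]), (236, 270, [495.0, -213.0, 161.0]), (325, 270, [538.0, -230.0, 149.0]), (332, 270, [540.0, -219.0, 167.0]), (340, 270, [544.0, -219.0, 169.0])]
(array([-2.8, -0.7, 63. ]), array([ 0.09, -0.32,  0.15]))
```

View pics/w15.png

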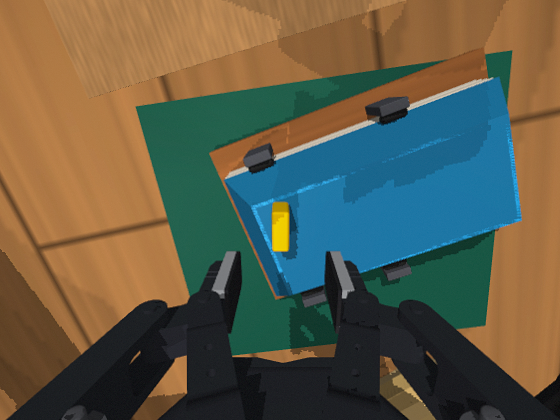

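Call:
send_rows:
  series:
    - [-2.5, -0.5, 30, 0, 0, 0, 45]
    - [-2.5, -0.5, 50, 0, 0, 0, 45]
    - [-2.5, -0.5, 62, 0, 0, 0, 45]
    - [-2.5, -0.5, 62, 0, 0, 0, 45]

```text
clock: 12.65
tcp_pos: [0.5115, -0.2225, 0.056]
ee_rot: [0.994, -0.11, -0.001, -0.0]
ft_force: [0.5, -0.4, -0.7]
gripper_width: 0.0452
```

```bash
python3 - <<'E'
from h import *
from cell import ctrl
for i in range(2):
    f=ctrl.grab_frame("wrist");o=ctrl.observe();print(o["tcp_pos"],o["ft_force"])
W=cloud(f);cv2.imwrite("pics/w16.png",f["frame"]);pickle.dump(f,open("w16.pkl","wb"))
print([(u,v,(W[v,u]*1000).round().tolist()) for v in range(246,262,3) for u in (220,228,236,325,332,340) ])
print(topose(o,[.5143,-.2238,.060],down(-.222)))
E
```

```text
[ 0.51224119 -0.22290105  0.05727147] [ 0.51728478 -0.87668252  0.29681947]
[ 0.51278846 -0.22325579  0.05812974] [-1.04046525 -0.55665563 -0.39590471]
[(220, 246, [455.0, -239.0, -0.0]), (228, 246, [461.0, -241.0, -1.0]), (236, 246, [483.0, -217.0, 55.0]), (325, 246, [536.0, -217.0, 78.0]), (332, 246, [540.0, -218.0, 77.0]), (340, 246, [544.0, -219.0, 77.0]), (220, 249, [454.0, -242.0, -1.0]), (228, 249, [460.0, -243.0, -1.0]), (236, 249, [482.0, -220.0, 52.0]), (325, 249, [536.0, -219.0, 77.0]), (332, 249, [539.0, -219.0, 78.0]), (340, 249, [544.0, -221.0, 77.0]), (220, 252, [454.0, -244.0, 1.0]), (228, 252, [487.0, -206.0, 85.0]), (236, 252, [491.0, -206.0, 86.0]), (325, 252, [535.0, -220.0, 78.0]), (332, 252, [538.0, -216.0, 87.0]), (340, 252, [543.0, -222.0, 77.0]), (220, 255, [453.0, -247.0, 0.0]), (228, 255, [487.0, -206.0, 88.0]), (236, 255, [491.0, -207.0, 88.0]), (325, 255, [535.0, -220.0, 81.0]), (332, 255, [538.0, -217.0, 89.0]), (340, 255, [542.0, -218.0, 88.0]), (220, 258, [451.0, -250.0, -0.0]), (228, 258, [488.0, -205.0, 92.0]), (236, 258, [492.0, -206.0, 92.0]), (325, 258, [535.0, -222.0, 81.0]), (332, 258, [538.0, -217.0, 92.0]), (340, 258, [541.0, -217.0, 92.0]), (220, 261, [482.0, -208.0, 87.0]), (228, 261, [489.0, -205.0, 95.0]), (236, 261, [492.0, -207.0, 93.0]), (325, 261, [534.0, -223.0, 82.0]), (332, 261, [537.0, -217.0, 94.0]), (340, 261, [541.0, -217.0, 96.0])]
(array([ 1.6,  0.2, -1.9]), array([ 0.03, -0.09,  0.14]))
```

View pics/w16.png

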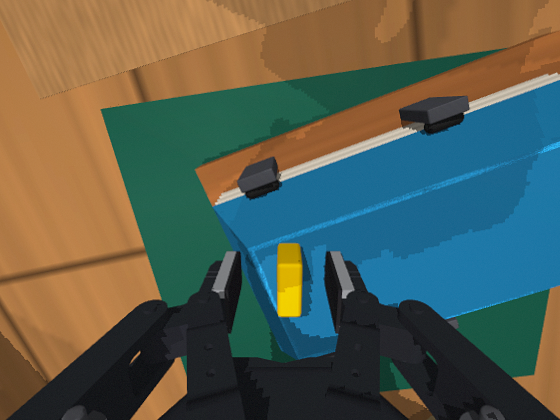

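Call:
send_rows:
  series:
    - [1.5, 0, -2, 0, 0, 0, 45]
    - [1.5, 0, -2, 0, 0, 0, 12]
    - [1.5, 0, -2, 0, 0, 0, 5]
    - [1.5, 0, -2, 0, 0, 0, 5]
    - [1.5, 0, -2, 0, 0, 0, 5]
    - [1.5, 0, -2, 0, 0, 0, 5]
  grip_force: 80

```text
clock: 13.35
tcp_pos: [0.5141, -0.2235, 0.0601]
ee_rot: [0.994, -0.11, 0.001, 0.0]
ft_force: [-0.1, 0.8, 5.3]
gripper_width: 0.0103
```

```bash
python3 - <<'E'
from h import *
from cell import ctrl
P=[];Q=[]
for i in range(3):
    f=ctrl.grab_frame("wrist");o=ctrl.observe();print(o["tcp_pos"],o["ft_force"],o["gripper_width"]);P.append(o["tcp_pos"])
cv2.imwrite("pics/w17.png",f["frame"])
p=np.mean(P,0);_,Rt=tcp(o)
c=np.array([.5945,-.237,.043]);y=.137;Rz=R.from_euler('z',y)
piv=c+Rz.apply([.112,-.058,0])
ax=np.cross([0,0,1],[1,0,0])
# rotation axis: horizontal, perpendicular to pivot->grip
r=p-piv;h=np.r_[r[:2],0];h/=np.linalg.norm(h);a=np.cross(h,[0,0,1])  # rotates h up
print("axis in tool",Rt.inv().apply(a),"r",r)
for th in np.arange(.03,.27,.03):
    D=R.from_rotvec(a*th);n=piv+D.apply(r)
    near=piv+D.apply(c+Rz.apply([-.085,.032,.035])-piv);far=piv+D.apply(c+Rz.apply([.085,-.032,.035])-piv)
    print(round(th,3),(Rt.inv().apply(n-p)*1000).round(1),np.degrees((Rt.inv()*D*Rt).as_rotvec()).round(2),"near",near[2].round(4),"far",far[2].round(4))
E
```

```text
[ 0.51409876 -0.22354878  0.06012411] [-0.31668397  0.09313923  5.29761924] 0.010100726893791982
[ 0.51409706 -0.22352191  0.0601233 ] [ 0.1247344  -0.19747123  5.75339478] 0.010162706618509864
[ 0.51408677 -0.22352331  0.06011025] [-1.22014012 -0.07637815  5.53323266] 0.009884843687572758
axis in tool [ 5.25776852e-02 -9.98616763e-01 -3.84251618e-04] r [-0.19927755  0.05562917  0.01711922]
0.03 [ 0.6  0.  -6.2] [ 0.09 -1.72 -0.  ] near 0.0845 far 0.079
0.06 [  1.4   0.1 -12.4] [ 0.18 -3.43 -0.  ] near 0.0909 far 0.08
0.09 [  2.4   0.1 -18.5] [ 0.27 -5.15 -0.  ] near 0.0973 far 0.081
0.12 [  3.6   0.2 -24.6] [ 0.36 -6.87 -0.  ] near 0.1037 far 0.082
0.15 [  4.9   0.3 -30.7] [ 0.45 -8.58 -0.  ] near 0.11 far 0.0829
0.18 [  6.5   0.4 -36.8] [  0.54 -10.3   -0.  ] near 0.1162 far 0.0837
0.21 [  8.2   0.4 -42.7] [  0.63 -12.02  -0.  ] near 0.1224 far 0.0846
0.24 [ 10.1   0.5 -48.7] [ 7.200e-01 -1.373e+01 -1.000e-02] near 0.1285 far 0.0853
0.27 [ 12.1   0.7 -54.5] [ 8.100e-01 -1.545e+01 -1.000e-02] near 0.1345 far 0.0861
```

View pics/w17.png

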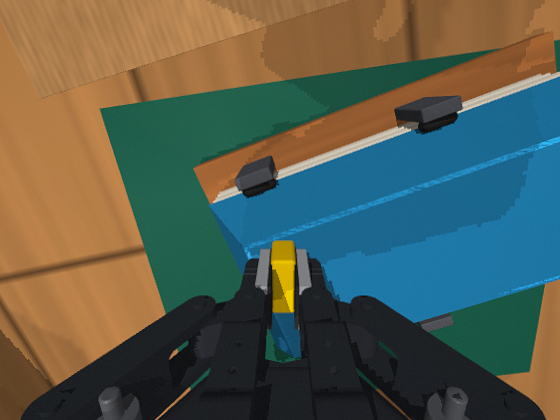

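Call:
send_rows:
  series:
    - [0.5, 0, -6.2, 0.1, -1.7, 0, 5]
    - [1.4, 0, -12.4, 0.2, -3.4, 0, 5]
    - [2.4, 0, -18.5, 0.3, -5.1, 0, 5]
    - [3.6, 0, -24.6, 0.4, -6.9, 0, 5]
    - [5, 0, -30.7, 0.45, -8.6, 0, 5]
    - [5, 0, -30.7, 0.45, -8.6, 0, 5]

```text
clock: 14.1
tcp_pos: [0.5191, -0.2245, 0.0899]
ee_rot: [0.991, -0.109, -0.074, -0.012]
ft_force: [0.3, -0.5, -1.4]
gripper_width: 0.0102
```

```bash
python3 - <<'E'
from h import *
from cell import ctrl
f=ctrl.grab_frame("wrist");o=ctrl.observe();print(o["tcp_pos"],o["ft_force"],o["torque"],o["gripper_width"],o["clock"])
cv2.imwrite("pics/w18.png",f["frame"]);W=cloud(f);hsv=cv2.cvtColor(f["frame"],cv2.COLOR_BGR2HSV)
bl=(hsv[...,0]>95)&(hsv[...,0]<118)&(hsv[...,1]>120);bl[:240]&=True
f2=ctrl.grab_frame("scene");cv2.imwrite("pics/s18.png",cv2.resize(f2["frame"][130:270,100:300],None,fx=4,fy=4))
W2=cloud(f2);h2=cv2.cvtColor(f2["frame"],cv2.COLOR_BGR2HSV);m=(h2[...,0]>95)&(h2[...,0]<118)&(h2[...,1]>120)&(abs(W2[...,0]-.6)<.16)&(abs(W2[...,1]+.237)<.13)&(W2[...,2]>.06)&(W2[...,2]<.16)
P=W2[m]
from numpy.linalg import svd
for _ in range(6):
    c=np.median(P,0);c=P.mean(0);n=svd(P-c)[2][2];n*=np.sign(n[2]);d=(P-c)@n;P=P[abs(d)<max(.004,np.std(d)*1.2)]
tilt=np.arccos(n[2]);zf=lambda xy:c[2]-((np.array(xy)-c[:2])@n[:2])/n[2]
print("tilt",tilt,"n",n,len(P),"z near",zf([.5145-.006,-.2175]),"far",zf([.683,-.257]))
E
```

```text
[ 0.51867702 -0.22430057  0.08933215] [ 2.5491585   0.41286161 -1.06898363] [-0.19190092 -0.60702174  0.05467944] 0.010554206511602937 14.15
tilt 0.14502524856167864 n [0.13099289 0.06104217 0.98950226] 950 z near 0.1039628815480946 far 0.08329886269010404
```

View pics/s18.png

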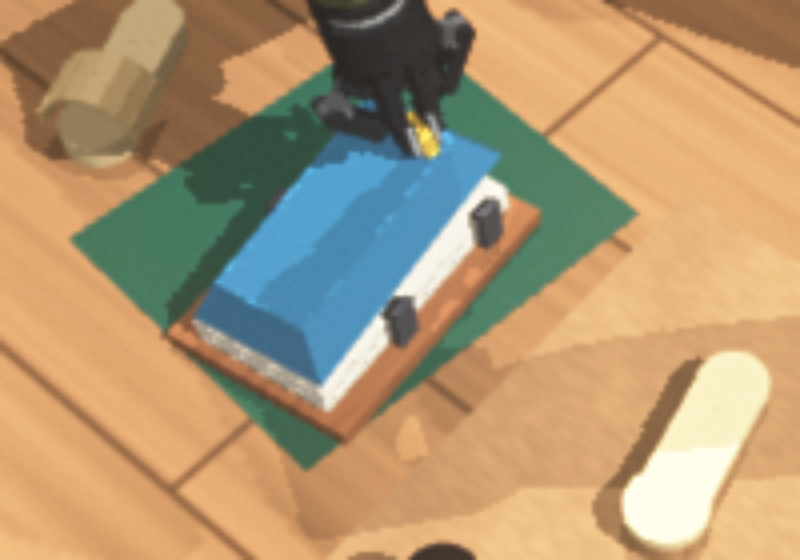

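Call:
send_rows:
  series:
    - [0.5, 0, -6.2, 0.1, -1.7, 0, 5]
    - [1.4, 0, -12.4, 0.2, -3.4, 0, 5]
    - [2.4, 0, -18.5, 0.3, -5.1, 0, 5]
    - [2.4, 0, -18.5, 0.3, -5.1, 0, 5]
    - [2.4, 0, -18.5, 0.3, -5.1, 0, 5]
    - [2.4, 0, -18.5, 0.3, -5.1, 0, 5]

```text
clock: 14.8
tcp_pos: [0.5231, -0.2254, 0.1071]
ee_rot: [0.987, -0.109, -0.117, -0.02]
ft_force: [3.1, -1.0, -0.1]
gripper_width: 0.0101
```

```bash
python3 - <<'E'
from h import *
from cell import ctrl
f=ctrl.grab_frame("wrist");o=ctrl.observe();print(o["tcp_pos"],o["ft_force"],o["torque"],o["gripper_width"],o["clock"])
cv2.imwrite("pics/w19.png",f["frame"])
f2=ctrl.grab_frame("scene");cv2.imwrite("pics/s19.png",cv2.resize(f2["frame"][130:270,100:300],None,fx=4,fy=4))
pickle.dump((f,f2,o),open("p19.pkl","wb"))
p,Rt=tcp(o)
# top panel points from wrist depth & scene depth in the tool frame-predicted cover
g=.137
Z=Rt.as_matrix();print("tool z",Z[:,2],"tilt",np.arccos(-Z[2,2]))
for nm,F in(("w",f),("s",f2)):
    W=cloud(F);h=cv2.cvtColor(F["frame"],cv2.COLOR_BGR2HSV)
    m=(h[...,0]>95)&(h[...,0]<118)&(h[...,1]>120)&(abs(W[...,0]-.6)<.16)&(abs(W[...,1]+.237)<.13)&(W[...,2]>.06)
    T=Rt.inv().apply(W[m]-p)*1000
    hist,e=np.histogram(T[:,2],bins=np.arange(-60,60,1));k=hist.argmax();print(nm,"panel tool z mode",e[k],hist[k-2:k+3],len(T))
    s=T[abs(T[:,2]-e[k])<2.5];A=np.c_[s[:,:2],np.ones(len(s))];q=np.linalg.lstsq(A,s[:,2],rcond=None)[0];print("slopes in tool",q, "ext",s.min(0),s.max(0))
E
```

```text
[ 0.52303728 -0.22535194  0.10716764] [ 2.72269323 -0.79105017 -0.44846728] [-0.24631357 -0.74757136 -0.03038884] 0.010236424583973986 14.85
tool z [-0.22747556  0.06419396 -0.97166558] tilt 0.23861786793333264
w panel tool z mode -18 [   20  2337 16084 12739  1584] 51188
slopes in tool [-5.00781980e-03 -2.23985965e-03 -1.67124403e+01] ext [-23.39413182 -69.90571546 -19.44352477] [158.16100914  68.34100862 -15.50186238]
s panel tool z mode -17 [224 224 231 160 108] 2256
slopes in tool [-3.84812189e-04 -2.22571117e-03 -1.71606318e+01] ext [-22.33250649 -82.16341576 -19.47705599] [187.22488617  59.80705929 -14.5155036 ]
```

View pics/s19.png

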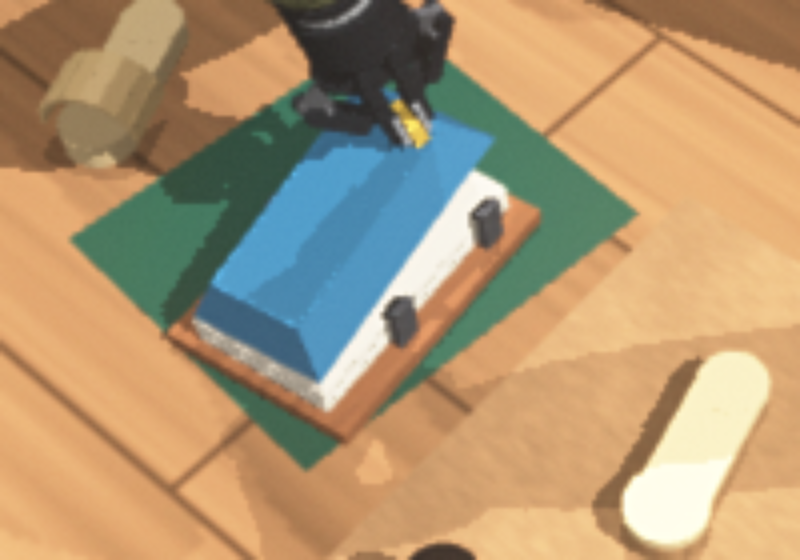

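View pics/w19.png

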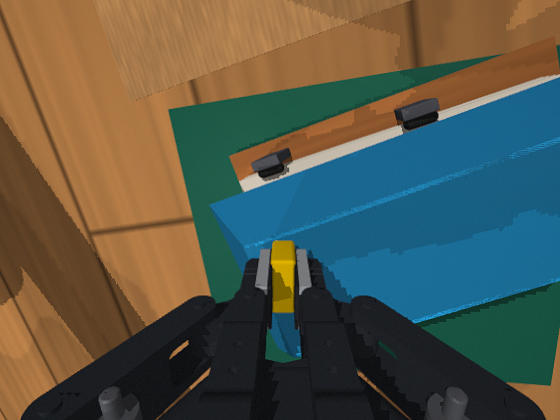

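```bash
cat >> h.py <<'E'
PG=np.array([.5141,-.2235,.0601]);CG=np.array([.5945,-.237,.043])
def cover_target(xy,z,yaw):
    q=R.from_euler('z',yaw-.137);return np.r_[xy,z]+q.apply(PG-CG),q*down(-.2205)
E
python3 - <<'E'
from h import *
from cell import ctrl
o=ctrl.observe();p,Rt=tcp(o)
print("up",Rt.inv().apply([0,0,1]))
for d in (60,110): print(Rt.inv().apply([0,0,d]).round(1))
p2=p+[0,0,.11]
T,Q=cover_target((CG[0],CG[1]),.16,.137);print("level at nest",topose(o,T,Q))
E
```

```text
up [-0.23624631 -0.01308719 -0.97160507]
[-14.2  -0.8 -58.3]
[ -26.    -1.4 -106.9]
level at nest (array([-25.4,  -0.8, -65.7]), array([-0.75, 13.67,  0.05]))
```

Call:
send_rows:
  series:
    - [-2.4, 0, -10, 0, 0, 0, 5]
    - [-6, -0.4, -24, 0, 0, 0, 5]
    - [-11, -0.6, -45, 0, 0, 0, 5]
    - [-17, -0.9, -70, 0, 0, 0, 5]
    - [-23, -1.3, -95, 0, 0, 0, 5]
    - [-26, -1.4, -107, 0, 0, 0, 5]
    - [-26, -1.4, -107, 0, 0, 0, 5]

```text
clock: 15.6
tcp_pos: [0.5242, -0.226, 0.2209]
ee_rot: [0.987, -0.109, -0.116, -0.019]
ft_force: [0.0, -0.6, -1.1]
gripper_width: 0.0101
```

```bash
python3 - <<'E'
from h import *
from cell import ctrl
o=ctrl.observe();print(o["tcp_pos"],o["ft_force"],o["torque"],o["gripper_width"],o["clock"])
f2=ctrl.grab_frame("scene");cv2.imwrite("pics/s20.png",cv2.resize(f2["frame"][100:290,90:330],None,fx=3,fy=3))
o=ctrl.observe();print(o["tcp_pos"])
T,Q=cover_target((.5492,.0706),.13,.268);a,b=topose(o,T,Q);print("final",T,a,b)
E
```

```text
[ 0.52421253 -0.22602659  0.22089787] [ 0.03364192 -0.5910114  -1.06783272] [-0.00387517 -0.13937693 -0.03717618] 0.010109629899483576 15.6
[ 0.52345703 -0.2256304   0.21877631]
final [0.46772544 0.07348203 0.1471    ] [ -98.9 -278.7  101.3] [-1.61 13.55 -7.42]
```

View pics/s20.png

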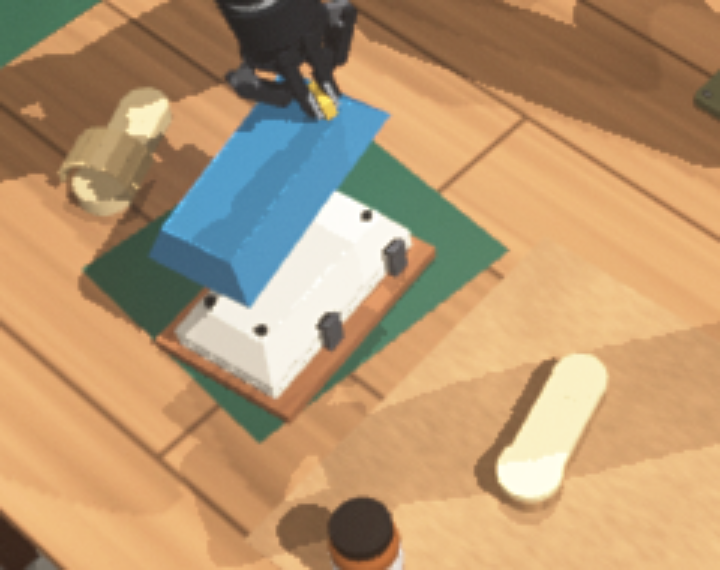

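```bash
python3 - <<'E'
from h import *
from cell import ctrl
o=ctrl.observe()
T,Q=cover_target((.5492,.0706),.2,.268);T0,Q0=cover_target((.60,-.237),.2,.137)
p,_=tcp(o);print(topose(o,p,Q0))
for k in (0,.25,.5,.75,1): print(topose(o,T0+(T-T0)*k,R.from_euler('z',.131*k)*Q0))
E
```

```text
(array([0., 0., 0.]), array([-0.72, 13.61,  0.05]))
(array([-3.7, -1.2,  2.6]), array([-0.72, 13.61,  0.05]))
(array([-31.6, -70.8,  10.3]), array([-0.94, 13.6 , -1.82]))
(array([ -59.6, -140.4,   18. ]), array([-1.16, 13.58, -3.69]))
(array([ -87.5, -210. ,   25.6]), array([-1.38, 13.57, -5.56]))
(array([-115.4, -279.6,   33.3]), array([-1.61, 13.55, -7.42]))
```

Call:
send_rows:
  series:
    - [-1, 0, 0, -0.3, 5, 0, 5]
    - [-2, 0, 1, -0.5, 10, 0, 5]
    - [-4, -1, 2.6, -0.7, 13.6, 0, 5]
    - [-18, -36, 6.5, -0.8, 13.6, -1, 5]
    - [-32, -71, 10, -0.9, 13.6, -1.8, 5]
    - [-46, -106, 14, -1, 13.6, -2.8, 5]
    - [-60, -140, 18, -1.2, 13.6, -3.7, 5]
    - [-74, -175, 22, -1.3, 13.6, -4.6, 5]

```text
clock: 16.45
tcp_pos: [0.4847, -0.0363, 0.2139]
ee_rot: [0.998, -0.069, -0.003, -0.0]
ft_force: [-0.2, 1.1, -0.6]
gripper_width: 0.0102
```

```bash
python3 - <<'E'
from h import *
from cell import ctrl
o=ctrl.observe();print(o["tcp_pos"],o["ft_force"],o["gripper_width"],o["clock"])
for z in (.2,.13):
    T,Q=cover_target((.5492,.0706),z,.268);print(T,topose(o,T,Q))
E
```

```text
[ 0.48468447 -0.03634877  0.21391492] [-0.15482631  1.08951616 -0.61586134] 0.010249884106038606 16.45
[0.46772544 0.07348203 0.2171    ] (array([ -32. , -106.4,   -3. ]), array([-0.02,  0.29, -2.83]))
[0.46772544 0.07348203 0.1471    ] (array([ -31.7, -106.4,   67. ]), array([-0.02,  0.29, -2.83]))
```

Call:
send_rows:
  series:
    - [-11, -36, 0, 0, 0, -1, 5]
    - [-21, -71, 0, 0, 0, -1.9, 5]
    - [-32, -106, 0, 0, 0.3, -2.8, 5]
    - [-32, -106, 20, 0, 0.3, -2.8, 5]
    - [-32, -106, 40, 0, 0.3, -2.8, 5]
    - [-32, -106, 60, 0, 0.3, -2.8, 5]
    - [-32, -106, 67, 0, 0.3, -2.8, 5]
    - [-32, -106, 67, 0, 0.3, -2.8, 5]

```text
clock: 17.25
tcp_pos: [0.4675, 0.0715, 0.1466]
ee_rot: [0.999, -0.045, -0.001, 0.0]
ft_force: [0.7, -0.0, -1.5]
gripper_width: 0.0101
```

```bash
python3 - <<'E'
from h import *
from cell import ctrl
f=ctrl.grab_frame("scene");ft=ctrl.grab_frame("top");fw=ctrl.grab_frame("wrist");o=ctrl.observe();print(o["tcp_pos"],o["ee_rot"],o["joint_velocities"].round(3),o["ft_force"],o["gripper_width"],o["clock"])
cv2.imwrite("pics/s21.png",f["frame"]);cv2.imwrite("pics/t21.png",ft["frame"])
pickle.dump((f,ft,fw,o),open("p21.pkl","wb"))
p,Rt=tcp(o)
for nm,F in(("s",f),("t",ft),("w",fw)):
    W=cloud(F);h=cv2.cvtColor(F["frame"],cv2.COLOR_BGR2HSV)
    m=(h[...,0]>93)&(h[...,0]<120)&(h[...,1]>110)&(abs(W[...,0]-.55)<.16)&(abs(W[...,1]-.07)<.14)&(W[...,2]>.10)&(W[...,2]<.2)
    P=W[m]
    if len(P)<50: print(nm,len(P));continue
    print(nm,len(P),"rim rect",cv2.minAreaRect((P[:,:2]*1000).astype(np.float32)))
    s=P[P[:,2]>np.percentile(P[:,2],60)-.008];s=P[abs(P[:,2]-np.median(s[:,2]))<.006];A=np.c_[s[:,:2]-[.55,.07],np.ones(len(s))];q=np.linalg.lstsq(A,s[:,2],rcond=None)[0];print("  panel slopes,z",q.round(4),"rect",cv2.minAreaRect((s[:,:2]*1000).astype(np.float32)))
E
```

```text
[0.46990853 0.07150528 0.15006251] [ 9.98976222e-01 -4.51603926e-02  2.65457777e-03  2.92367907e-05] [ 0.001 -0.006 -0.01   0.001  0.    -0.   ] [-0.27743416 -0.394917   -0.60613483] 0.010430846317861172 17.4
s 2977 rim rect ((550.463623046875, 71.85381317138672), (226.24072265625, 119.44149017333984), 14.451372146606445)
  panel slopes,z [-0.0033 -0.0079  0.1637] rect ((552.5364990234375, 70.33480072021484), (198.1748046875, 93.88958740234375), 15.74057388305664)
t 1222 rim rect ((548.4566040039062, 68.14643859863281), (219.91502380371094, 113.5274658203125), 15.712624549865723)
  panel slopes,z [0.0059 0.0026 0.1653] rect ((548.8143310546875, 66.62995147705078), (200.78709411621094, 94.9800796508789), 16.276763916015625)
w 51110 rim rect ((545.159912109375, 67.26747131347656), (219.92910766601562, 123.32313537597656), 15.498682022094727)
  panel slopes,z [ 0.0073 -0.016   0.1663] rect ((539.73095703125, 67.14889526367188), (176.69073486328125, 90.75825500488281), 15.258230209350586)
```

View pics/s21.png

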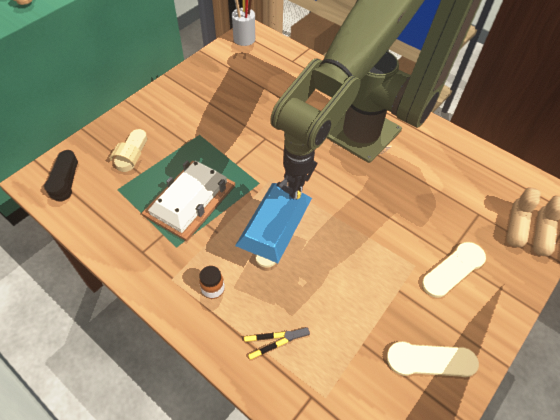

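View pics/t21.png

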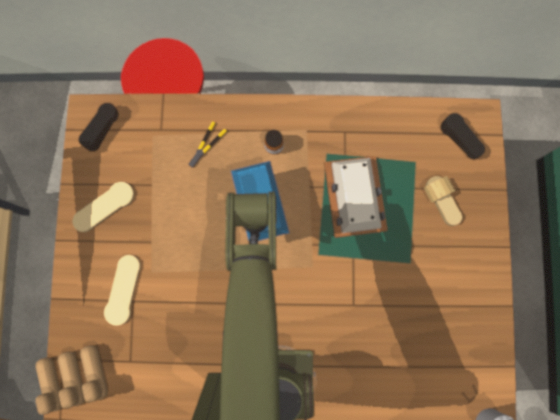

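Call:
send_rows:
  series:
    - [0, 0, 0, 0, 0, 0, 5]
    - [0, 0, 0, 0, 0, 0, 5]
    - [0, 0, 0, 0, 0, 0, 5]
    - [0, 0, 0, 0, 0, 0, 5]
    - [0, 0, 0, 0, 0, 0, 5]

```text
clock: 17.9
tcp_pos: [0.4694, 0.0716, 0.1493]
ee_rot: [0.999, -0.045, 0.002, 0.0]
ft_force: [-0.2, -1.0, -0.4]
gripper_width: 0.0099
```

```bash
python3 - <<'E'
from cell import ctrl
o=ctrl.observe();print(o["tcp_pos"],o["joint_velocities"].round(3),o["ft_force"],o["gripper_width"],o["clock"])
print(ctrl.close_job())
E
```

```text
[0.46941781 0.07160485 0.14933448] [-0.     0.003  0.001 -0.002  0.002  0.   ] [-0.2411894  -1.04975989 -0.39210101] 0.009893607613870916 17.9
the job is handed in; nothing more can be done
None
```

The job is handed in at 17.9 s on the clock. The smallest pale sole lies on the pile and is let go. The blue cover was peeled corner-first and is held still above it. The hand-in gave no verdict.

**Sole:** its measured centre (0.549, 0.071) and heading 0.266 rad match the pile's own to within about 1 mm, toe over toe. The top face read 29 mm above the table, flush on the pile. I measured this right after letting go. At the end the cover hid all but the toe of the sole, so it was not measured again.

**Peel:** the fingers tilted the cover 0.24 rad about the far corner. By calculation the grip's corner was at about 128 mm and the far corner at about 85 mm. The pictures showed the far corner still down, and then the cover clear of the nest after the lift.

**End state:**

| Check | Reading |
|---|---|
| Cover centre | about 3 mm from the pile's; readings from the three cameras spread 4–5 mm |
| Heading difference | under 0.02 rad |
| Tilt | under 0.02 rad |
| Rim height | about 130 mm above the table |
| Finger opening | steady at 10 mm on the grip |
| Joints | still |

The jar, pliers and sandal look unmoved in the last pictures; I did not measure them again.

**Disagreements:**
- The reported TCP lies about 22 mm beyond the real fingertips. My first close on the sole therefore shut above it without touching. I corrected for this from the depth images, and it cost about 1.5 s.
- The TCP readings also wandered by 1 to 3 mm.
- One plane fit to the cover during the peel gave a skewed tilt direction, because it took in the walls. Later fits showed the panel square to the fingers.

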